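# Stow the propeller hub bushes in a chocked row in the drawer

## Task

Put the propeller hub bushes (black rubber rollers with a bronze sleeve) from the tray away: pull the low cabinet's drawer out to its stop and lay every bush in it on its side, side by side in one row down the middle, the first against the inside of the drawer's front wall and each next one touching the last. Wedge the wooden chock, thin edge first, snugly against the rear of the row so that it cannot roll apart, then push the drawer fully shut with the row still tight. Leave the other things in the tray and on the bench where they are.

Things in the scene. Friction and masses are not known exactly. Their poses are not given: they have to be found in the camera images.
- magnet: bystander: steel gearcase drain magnet, a hex-headed plug 22 mm wide and 24 mm high, origin under its middle
- killswitch: bystander: orange plastic kill switch, 46 x 30 x 27 mm, origin under its middle
- washer0: bystander: bronze thrust washer 42 mm wide and 5 mm thick, number 1 from below of a stack of three, origin under its middle
- washer1: bystander: bronze thrust washer 42 mm wide and 5 mm thick, number 2 from below of a stack of three, origin under its middle
- washer2: bystander: bronze thrust washer 42 mm wide and 5 mm thick, number 3 from below of a stack of three, origin under its middle
- plug: bystander: spark plug lying down, 72 mm long, 24 mm high, origin under its middle
- skegguard: bystander: cast aluminium skeg guard, 170 x 50 x 61 mm, origin under its middle
- bush0: propeller hub bush: a black rubber cylinder 28 mm in diameter and 60 mm long bonded round a bronze sleeve (12 mm bore), about 0.12 kg; it rolls when pushed. At the start it lies on its side in the tray. Origin at its middle, on its axis; its y axis is the cylinder's axis. Three to five are there, the rest absent (None).
- bush1: propeller hub bush: a black rubber cylinder 28 mm in diameter and 60 mm long bonded round a bronze sleeve (12 mm bore), about 0.12 kg; it rolls when pushed. At the start it lies on its side in the tray. Origin at its middle, on its axis; its y axis is the cylinder's axis. Three to five are there, the rest absent (None).
- bush2: propeller hub bush: a black rubber cylinder 28 mm in diameter and 60 mm long bonded round a bronze sleeve (12 mm bore), about 0.12 kg; it rolls when pushed. At the start it lies on its side in the tray. Origin at its middle, on its axis; its y axis is the cylinder's axis. Three to five are there, the rest absent (None).
- bush3: propeller hub bush: a black rubber cylinder 28 mm in diameter and 60 mm long bonded round a bronze sleeve (12 mm bore), about 0.12 kg; it rolls when pushed. At the start it lies on its side in the tray. Origin at its middle, on its axis; its y axis is the cylinder's axis. Three to five are there, the rest absent (None).
- bush4: propeller hub bush: a black rubber cylinder 28 mm in diameter and 60 mm long bonded round a bronze sleeve (12 mm bore), about 0.12 kg; it rolls when pushed. At the start it lies on its side in the tray. Origin at its middle, on its axis; its y axis is the cylinder's axis. Three to five are there, the rest absent (None).
- tray: shallow square steel tray, 336 mm wide, lying on the bench to the right; its floor is 3 mm thick, its lip 12 mm above that floor; the bushes and some bystanders lie in it. Origin under its middle.
- chock: dark hardwood wedge, 44 mm long (x), 60 wide (y), 28 high, 60 g. Origin at the centre of its flat underside, z up. Thin edge (2 mm high) at x = -22 mm; from it the face slopes up to 28 mm high at x = +6; then a flat top to the upright heel at x = +22. Touching a bush that lies along its y axis on the same floor, its origin is 29.7 mm from the bush's axis.
- cab_front (a point): middle of the front upper edge of the grey bench cabinet, 315 mm deep, 242 wide, 80 high, with a single drawer; it stands differently each time. Axes: x to its back, y across it, z up. With the drawer fully out, the first 224 mm behind the drawer's front wall lie in the open; with it shut there are 43 mm of clear height over its floor.
- drawer (a joint): how far the drawer is pulled out, m: 0 shut, 0.230 at its stop. About 2.5 N of friction; it stays where it is left.
- drawer_handle (a point): middle of the drawer's level bar handle: a round bar 11 mm thick, 90 mm long, centred 35 mm in front of the drawer's front, at height 0.0455 m, 34 mm below the cabinet's top. It moves with the drawer; axes: x in the shutting direction, y along the bar, z up.
- row_start (a point): point on the drawer's floor at the foot of the inside of its front wall, midway across; it moves with the drawer. Axes: x to the drawer's back, y across it, z up. The compartment behind the front wall is 200 mm wide and 206 long, up to a 28 mm high divider; the side walls stand 33 mm and the front 42 mm above this floor, which is 25 mm above the bench. Packed bush axes: x = 14, 42, 70.. mm.
Mind the look-alikes: they are no part of the job. What is shaped like the bush4 but red is not meant. Leave any green look-alike of the bush2 alone.

How it is judged:
By the outcome, as a careful person would: the job done as asked, in the order asked, and still so for the second after the job is handed in, with the robot touching nothing.
Of bush0, bush1, bush2, bush3, bush4 only 3 to 5 are there at a start; the rules pass over those that are not, and their reading is None.
At some moment in a run one of bush0, bush1, bush2, bush3, bush4 may be knocked a few centimetres aside while the robot is not near it.
It also fails if it takes over 210 s, if anything falls off the work surface, if the arm or the gripper's body presses on something with over 40 N, if the wrist force passes 120 N, or if a joint passes its speed limit or range.

## Robot

A 6-joint arm with a two-finger parallel gripper is mounted at the origin on the work surface. World frame = base frame: x ahead of the robot, y to its left, z up, the work surface at z = 0. Lengths are in m, angles in degrees, forces in N, time in s.
With the tool pointing down it reaches from about 0.4 to 0.825 m from the base axis. Payload 7 kg.
Tool frame: the origin (TCP) lies at the very end of the fingers, on their centre line; the grasp point (between the pads) lies 19 mm behind it; z points along the fingers, y is the line along which they close (so a half turn about z gives the same grasp; the last joint's range is limited). The gripper opens to 88 mm and grips with 3 to 60 N. Pads are 19 mm wide; open, the fingers measure 130 mm over their backs; the gripper's body (78 mm by 193 mm) begins 47 mm behind the grasp point.
Start: joints at [-48.237, 20.546, 0.682, 0, -70.136, -16.507], TCP at [0.288, -0.61, 0.227] pointing down, gripper open.
Joint ranges: [-176.03, 176.03], [-82.01, 121.73], [-58.28, 71.71], [-173.87, 95.51], [-174.79, -0.11], [-173.66, 173.66]. Speed limits (degrees/s): [136.94, 136.94, 172.46, 180, 180, 180].

## Interface

Orientations are given as [roll, pitch, yaw] about the fixed x, y, z axes, in that order (R = Rz(yaw) Ry(pitch) Rx(roll)).
In Python, from plant import ctrl gives the robot as it stands.
- The arm moves only by the tool carry_out, never from a script. Its argument "deltas" is a list that holds one entry, the list of rows, each a list of 5 numbers: the shift along the tool's x, y, z scaled (see below), then the turn about the tool's z scaled (see below), then the opening, from -1 (shut) to 1 (fully open). A call has 1 to 5 rows; each row is the pose to reach, as a shift and turn from the pose commanded when the call began, along the tool's axes at that moment, turning the shorter way round; what a row does not reach only later rows make up. The controller multiplies each number of a shift by 20 cm and each number of a turn by 2 pi rad. A row lasts 1/10 s, in which the tool goes at most 50 mm and 8.59 degrees, less where a joint would pass 70% of its speed; a pose out of reach is approached as far as the arm can. A call with a number of a shift or a turn outside -1 to 1 is refused whole. A call with a gripper value outside its range is refused whole. The fingers move at their own pace and stop on an object; the grip force is fixed at half the most. Time passes only in rows, so rows that repeat a pose let the fingers close. It gives the time, the measured TCP pose, the force, the opening and the grip force at its end, in the units of the state.
- ctrl.get_obs(): the state, without advancing time (a new reading comes with each control period).
- ctrl.snapshot(name): name is "scene" or "top" or "wrist"; returns a dict with "color" (384x512x3 uint8, red, green, blue), "camera_matrix" (3x3 intrinsics, pixels), "R" (3x3) and "t" (3): a world point X has camera coordinates R X + t. Camera axes: x right, y down, z forward; pixel columns grow to the right and rows downward; lengths in m; the calibration is good to about 2 mm. A picture is of the moment at which its call begins. There is no depth.
- ctrl.close_job(): hands the job in; it is judged then, once.
Trained networks look in a picture, given as the dict that the camera call returned (one of the last four; its "shot" number tells which), for a name from the list of things; names that differ only in an ending like _2 or _b are one class to them, and where a whole thing is asked for, a point or a joint stands for the part that bears it (a point fixed in the world has none). Each returns a list of dicts, best first, with "p" (0 to 1); they miss things now and then, are a little off and sometimes report something else, mostly with a low value. They report only what shows in the picture. A call takes as long as a camera call. They do not tell look-alikes from the thing itself.
- ctrl.search_frame(picture, name): "centre" ([column, row] in pixels, amid what is visible of it).
- ctrl.silhouettes(picture, name): "mask" (384x512 bool, what is visible of it) and "centre" ([column, row] in pixels, amid what is visible of it).
- ctrl.spot_point(picture, name): "centre" ([column, row] in pixels: a listed point, or the origin of a listed thing).
The state is a dict: "clock": time; "joint_pos": joint angles; "qvel": joint speeds; "tau": joint torques, N m; "tool_pos": TCP position; "orientation": TCP orientation; "force": force on the tool from outside, world axes, zero at the start; "moment": the same for the moment, N m; "opening": finger opening in m; "gripper_force": force on a finger pad.
Only numpy, scipy, OpenCV 4.12 (cv2) and the standard library are available. Lean on these libraries where they do the work, as an engineer would, in place of code of your own. Each camera call takes 0.05 s, during which the arm holds its last target. There are 200 camera calls.

## Working session

There is one attempt and no reset: what is moved stays moved. The work goes in short steps, Python scripts to look and compute and a tool call to move; the robot and the scene stay as the last step left them, time stands still between calls to the robot, and variables do not carry over. Pictures are saved under pics/ and viewed, at most 14 in all, crops included, and the job is handed in when it is done.

Besides the shell and the picture viewer there is one more tool, called after "Emit:" by a JSON object that holds its "method" and its "body", one argument or row to a line. carry_out: Moves the arm, as the interface text tells. Its arguments: {"type":"object","properties":{"deltas":{"type":"array"}},"required":["deltas"]}

```bash
mkdir -p pics; ls
cat > h.py <<'E'
import numpy as np, cv2
from plant import ctrl
from scipy.spatial.transform import Rotation as Ro
def save(p,name,box=None,scale=1):
    im=p["color"][:,:,::-1]
    if box: im=im[box[1]:box[3],box[0]:box[2]]
    im=cv2.resize(im,None,fx=scale,fy=scale,interpolation=cv2.INTER_CUBIC) if scale!=1 else im
    cv2.imwrite(f"pics/{name}.png",im)
def px2w(p,uv,z):
    K,R,t=np.array(p["camera_matrix"]),np.array(p["R"]),np.array(p["t"])
    d=R.T@np.linalg.solve(K,[uv[0],uv[1],1.]); c=-R.T@t
    return c+d*(z-c[2])/d[2]
def w2px(p,X):
    q=np.array(p["camera_matrix"])@(np.array(p["R"])@np.array(X)+np.array(p["t"])); return q[:2]/q[2]
def tool():
    o=ctrl.get_obs(); return np.array(o["tool_pos"]),Ro.from_euler("xyz",o["orientation"],degrees=True)
def go(X,yaw=None):
    "row numbers (scaled) for TCP to X, and jaw line (tool y) at world angle yaw deg"
    x,R=tool(); s=R.inv().apply(np.array(X)-x)/0.2
    r=0
    if yaw is not None:
        y=R.apply([0,1,0]); a=np.degrees(np.arctan2(y[1],y[0]))
        r=-((yaw-a+90)%180-90)/360
    return np.round(np.append(s,r),4)
E
python3 - <<'E'
from h import *
o=ctrl.get_obs(); print(o)
for n in ("scene","top"):
    p=ctrl.snapshot(n); save(p,n+"0",scale=1.5); print(n,np.round(p["t"],3),np.round(p["R"],3).tolist(),np.round(-np.array(p["R"]).T@p["t"],3))
    for k in ("bush0","chock","killswitch","magnet","plug","skegguard","washer2","tray","drawer_handle","cab_front","row_start"):
        print(k,[(np.round(d["centre"]).tolist(),round(d["p"],2)) for d in ctrl.spot_point(p,k)])
E
```

```text
pics
{'clock': 0.0, 'joint_pos': array([-4.82375645e+01,  2.05931299e+01,  6.34657607e-01, -1.87496206e-02,
       -7.01355351e+01, -1.65085403e+01]), 'qvel': array([-0.02238852, -0.07020683,  0.00495665, -0.03122927,  0.07869823,
       -0.05717347]), 'tau': array([-7.88811303e-04, -5.82711804e+01,  2.93048912e+01,  6.99688956e+00,
        6.85538747e-03, -1.83685670e-04]), 'tool_pos': array([ 0.28776111, -0.6100627 ,  0.22561458]), 'orientation': array([ 1.79904859e+02, -9.81621250e-03, -1.54752482e+02]), 'force': array([-0.23543884,  0.63354013, -0.21080532]), 'moment': array([-0.01626587, -0.00906137, -0.01311318]), 'gripper_force': 0.0, 'opening': 0.08747199377590346}
scene [ 0.309 -0.295  1.678] [[-0.601, 0.8, 0.009], [0.619, 0.472, -0.627], [-0.506, -0.371, -0.779]] [1.217 0.514 1.119]
bush0 [([166.0, 153.0], 0.72), ([229.0, 108.0], 0.61), ([169.0, 191.0], 0.58), ([184.0, 129.0], 0.5), ([148.0, 232.0], 0.46)]
chock [([390.0, 251.0], 0.89)]
killswitch [([358.0, 284.0], 0.57)]
magnet [([142.0, 178.0], 0.47)]
plug [([143.0, 144.0], 0.5)]
skegguard [([427.0, 238.0], 0.74), ([356.0
[... 189 characters left out ...]
[([246.0, 246.0], 0.83)]
cab_front [([238.0, 250.0], 0.74), ([432.0, 239.0], 0.69)]
row_start [([233.0, 263.0], 0.88), ([167.0, 155.0], 0.49)]
top [0.005 0.531 1.582] [[0.027, -0.999, 0.021], [-0.98, -0.03, -0.194], [0.195, -0.016, -0.981]] [0.212 0.046 1.654]
bush0 [([303.0, 131.0], 0.61), ([350.0, 222.0], 0.53), ([314.0, 165.0], 0.51), ([339.0, 266.0], 0.41)]
chock [([153.0, 210.0], 0.79)]
killswitch [([155.0, 182.0], 0.45)]
magnet [([342.0, 165.0], 0.37)]
plug [([370.0, 188.0], 0.43)]
skegguard [([131.0, 245.0], 0.76)]
washer2 [([373.0, 218.0], 0.42)]
tray [([346.0, 197.0], 0.91), ([237.0, 150.0], 0.41)]
drawer_handle []
cab_front [([234.0, 135.0], 0.7)]
row_start [([236.0, 136.0], 0.61)]
```

View pics/scene0.png

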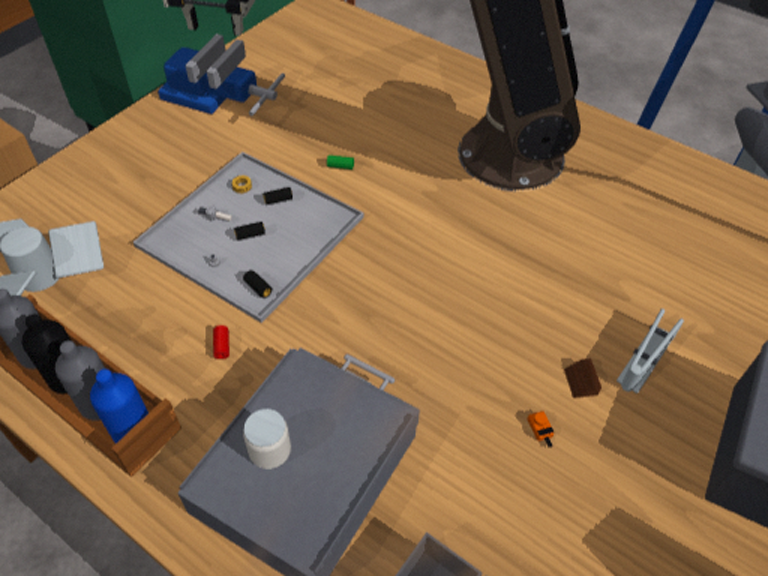

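View pics/top0.png

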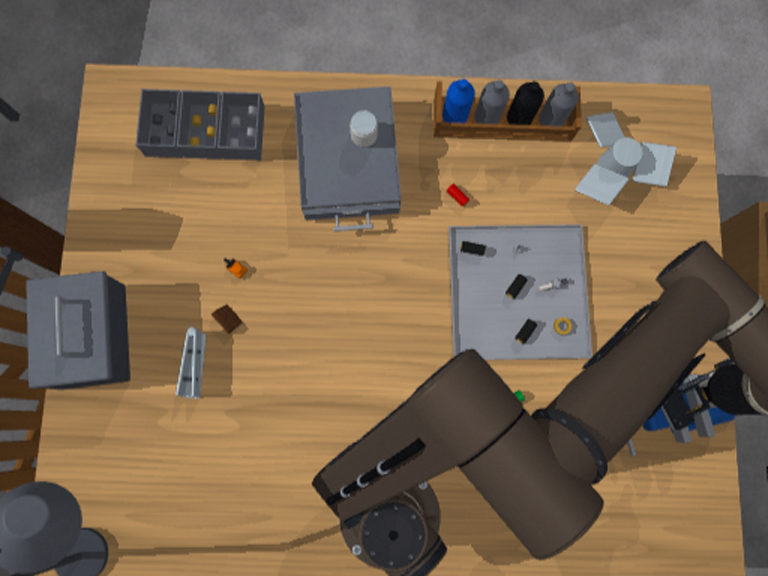

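Three black bushes lie in the tray: scene (185,130), (166,153), (171,189), and top (351,221), (344,191), (315,165). The look-alikes are green (top 346,264) and red (305,130), both outside the tray. The chock is at top (152,213). The cabinet front is at top (233,143), with a white pot on its lid.

```bash
cat >> h.py <<'E'
def rect(p,mask,z):
    c=max(cv2.findContours(mask.astype(np.uint8),0,1)[0],key=cv2.contourArea)[:,0]
    w=np.array([px2w(p,u,z)[:2] for u in c])
    (cx,cy),s,a=cv2.minAreaRect((w*1000).astype(np.float32))
    if s[0]<s[1]: a+=90; s=s[::-1]
    return np.round([cx,cy],1),np.round(s,1),round((a+90)%180-90,1)   # long-axis angle
E
python3 - <<'E'
from h import *
P={n:ctrl.snapshot(n) for n in ("top","scene")}
for n,p in P.items():
    for k,z in (("bush0",.017),("chock",.014),("cab_front",.08),("drawer_handle",.0455)):
        for d in ctrl.silhouettes(p,k):
            if d["p"]>.2: print(n,k,round(d["p"],2),np.round(d["centre"]),rect(p,d["mask"],z), p["color"][int(d["centre"][1]),int(d["centre"][0])])
    for k,z in (("cab_front",.08),("drawer_handle",.0455),("chock",0.01),("row_start",.025)):
        for d in ctrl.spot_point(p,k)[:1]: print(n,k,round(d["p"],2),np.round(px2w(p,d["centre"],z),3))
# cabinet top corners as seen by eye in top0 (px/1.5)
for u in ((303,219),(400,208),(390,88),(295,94)): print(np.round(px2w(P["top"],np.array(u)/1.5,.08),3))
for u in ((418,410),(298,350),(182,490),(315,570)): print(np.round(px2w(P["scene"],np.array(u)/1.5,.08),3))
a=P["scene"]["color"][80:220,80:250]; b=P["top"]["color"][120:280,280:410]
f=lambda x:cv2.resize(x,(int(x.shape[1]*420/x.shape[0]),420),interpolation=2)
cv2.imwrite("pics/crop1.png",cv2.hconcat([f(a),f(b)])[:,:800,::-1])
E
```

```text
top bush0 0.58 [315. 163.] (array([ 646.2, -187.4]), array([58.5, 27.4]), 80.2) [26 27 27]
top bush0 0.53 [304. 132.] (array([ 782.5, -149.6]), array([60. , 30.7]), 44.8) [172   4   0]
top chock 0.76 [155. 211.] (array([451.4, 409.7]), array([65.6, 46.5]), 38.6) [59 37 21]
top cab_front 0.81 [230. 107.] (array([847.4, 129. ]), array([365.8, 243.8]), 6.4) [ 95  99 108]
top drawer_handle 0.68 [235. 140.] (array([710.4, 113.3]), array([240.6,  69.3]), -88.1) [ 96 100 108]
top cab_front 0.9 [0.731 0.115 0.08 ]
top drawer_handle 0.9 [0.7   0.104 0.046]
top chock 0.79 [0.45  0.395 0.01 ]
top row_start 0.88 [0.749 0.118 0.025]
scene bush0 0.75 [163. 156.] (array([ 551.1, -299.5]), array([60.3, 38.9]), -33.0) [19 20 18]
scene bush0 0.73 [228. 109.] (array([ 275.6, -281.7]), array([57.9, 44.8]), -52.5) [ 16 106  36]
scene bush0 0.51 [148. 230.] (array([ 784.1, -151.8]), array([74.7, 27.1]), 44.9) [186  16  11]
scene bush0 0.5 [186. 128.] (array([ 438.6, -321.7]), array([60.5, 36.7]), -33.8) [20 23 23]
scene bush0 0.44 [172. 189.] (array([ 644.7, -190.2]), array([71.3, 30.4]), 78.8) [21 22 19]
scene bush0 0.38 [238. 245.] (array([682.9,  78.7]), array([214.6,  41.4]), -82.1) [164 125  80]
scene chock 0.63 [389. 252.] (array([452.3, 407.7]), array([75.3, 56.1]), 45.7) [52 29 19]
scene cab_front 0.77 [206. 313.] (array([869.1, 135.5]), array([357.3, 264.8]), 6.3) [100 102 109]
scene cab_front 0.72 [163. 123.] (array([ 499.9, -360. ]), array([40.9, 33.7]), 43.1) [97 90 80]
scene drawer_handle 0.74 [240. 252.] (array([694.5, 105.3]), array([238.7,  40.3]), -84.4) [111 109 114]
scene cab_front 0.6 [0.724 0.11  0.08 ]
scene drawer_handle 0.9 [0.678 0.107 0.046]
scene chock 0.68 [0.455 0.413 0.01 ]
scene row_start 0.58 [0.738 0.112 0.025]
[0.688 0.229 0.08 ]
[ 0.724 -0.004  0.08 ]
[1.037 0.029 0.08 ]
[1.012 0.265 0.08 ]
[0.712 0.232 0.08 ]
[0.741 0.003 0.08 ]
[1.034 0.028 0.08 ]
[1.004 0.261 0.08 ]
```

View pics/crop1.png

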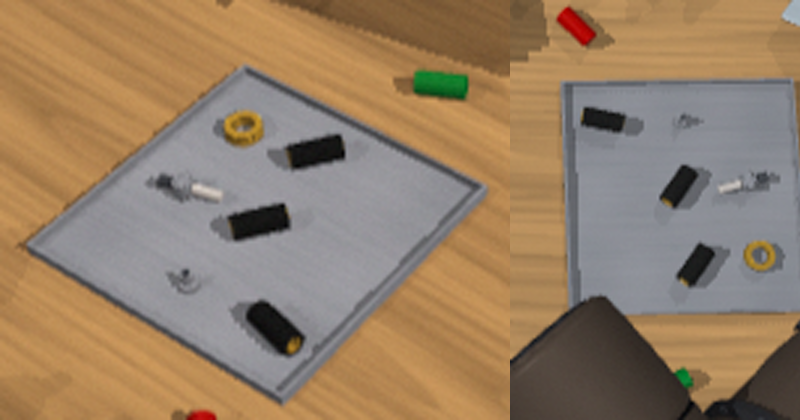

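Three bushes are confirmed; the ring is the washer stack, and the silver parts are the magnet and plug. I'll open the drawer first, so I'm moving over the handle for a closer look.

Run:
```python
from h import *
print(go([.62,.10,.25],6.4), go([.62,.10,.25],6.4)*1/4)
```

```text
[-3.017   2.5046 -0.1171 -0.1976] [-0.75425   0.62615  -0.029275 -0.0494  ]
```

Emit:
{"method": "carry_out", "body": {
  "deltas": [
    [[-0.755, 0.625, -0.03, 0, 1], [-0.755, 0.625, -0.03, 0, 1], [-0.755, 0.625, -0.03, 0, 1], [-0.755, 0.625, -0.03, 0, 1], [-0.755, 0.625, -0.03, 0, 1]]
  ]
}}

```text
clock: 2.6
tool_pos: [0.3732, -0.4293, 0.2336]
orientation: [-179.9, 0.1, -154.5]
force: [1.4, 0.0, 0.1]
opening: 0.0874
gripper_force: 0.0
```

Emit:
{"method": "carry_out", "body": {
  "deltas": [
    [[-0.755, 0.625, -0.03, 0, 1], [-0.755, 0.625, -0.03, 0, 1], [-0.755, 0.625, -0.03, 0, 1], [-0.755, 0.625, -0.03, 0, 1], [-0.755, 0.625, -0.03, 0, 1]]
  ]
}}

```text
clock: 3.1
tool_pos: [0.4566, -0.252, 0.2392]
orientation: [-180.0, 0.1, -154.5]
force: [0.4, 0.5, 0.4]
opening: 0.0877
gripper_force: 0.0
```

Emit:
{"method": "carry_out", "body": {
  "deltas": [
    [[-0.755, 0.625, -0.03, 0, 1], [-0.755, 0.625, -0.03, 0, 1], [-0.755, 0.625, -0.03, 0, 1], [-0.755, 0.625, -0.03, 0, 1], [-0.755, 0.625, -0.03, 0, 1]]
  ]
}}

```text
clock: 3.6
tool_pos: [0.5399, -0.0747, 0.2446]
orientation: [-180.0, 0.0, -154.5]
force: [-1.2, 0.1, -0.5]
opening: 0.0875
gripper_force: 0.0
```

Emit:
{"method": "carry_out", "body": {
  "deltas": [
    [[-0.755, 0.625, -0.03, 0, 1], [-0.755, 0.625, -0.03, 0, 1], [-0.755, 0.625, -0.03, 0, 1], [-0.755, 0.625, -0.03, 0, 1], [-0.755, 0.625, -0.03, 0, 1]]
  ]
}}

```text
clock: 4.1
tool_pos: [0.6229, 0.1028, 0.2495]
orientation: [-180.0, -0.0, -154.6]
force: [0.3, -0.5, 0.2]
opening: 0.0878
gripper_force: 0.0
```

Emit:
{"method": "carry_out", "body": {
  "deltas": [
    [[0, 0, 0, -0.1, 1], [0, 0, 0, -0.1, 1], [0, 0, 0, -0.1, 1], [0, 0, 0, -0.1, 1], [0, 0, 0, -0.1, 1]]
  ]
}}

```text
clock: 4.6
tool_pos: [0.621, 0.0983, 0.2505]
orientation: [180.0, -0.0, -118.6]
force: [0.0, -0.1, -0.5]
opening: 0.0876
gripper_force: 0.0
```

Emit:
{"method": "carry_out", "body": {
  "deltas": [
    [[0, 0, 0, -0.098, 1], [0, 0, 0, -0.098, 1], [0, 0, 0, -0.098, 1], [0, 0, 0, -0.098, 1], [0, 0, 0, -0.098, -0.4]]
  ]
}}

```text
clock: 5.1
tool_pos: [0.6209, 0.0987, 0.2505]
orientation: [180.0, -0.0, -83.5]
force: [0.7, -0.1, -0.1]
opening: 0.0836
gripper_force: 0.0
```

Run:
```python
from h import *
p=ctrl.snapshot("wrist"); save(p,"w1",scale=1.5)
for k,z in (("drawer_handle",.0455),("cab_front",.08)):
    for d in ctrl.spot_point(p,k)[:2]: print(k,round(d["p"],2),np.round(d["centre"]),np.round(px2w(p,d["centre"],z),4))
print(np.round(w2px(p,[.69,.107,.0455])))
```

```text
drawer_handle 0.63 [214. 174.] [0.6814 0.1131 0.0455]
cab_front 0.88 [170. 174.] [0.7314 0.1108 0.08  ]
[208. 169.]
```

View pics/w1.png

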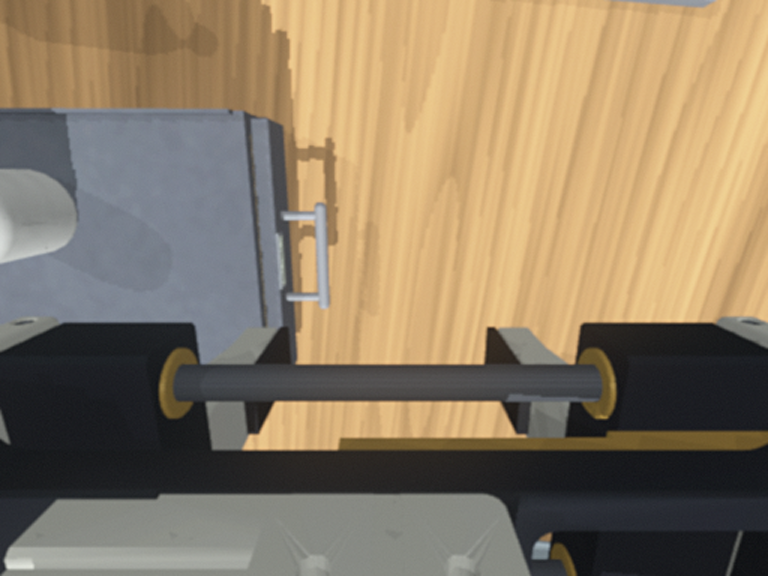

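The handle bar runs from (319,203) to (324,307) in this 1.5x view, with its middle at (214,170) in original pixels. The cabinet's front edge is the line from (234,110) to (266,325).

Run:
```python
from h import *
p=ctrl.snapshot("wrist")
f=lambda u,z:np.round(px2w(p,np.array(u)/1.5,z),4)
a,b=f((320,203),.0455),f((325,307),.0455); d=b-a
print(a,b,(a+b)/2,np.linalg.norm(d),np.degrees(np.arctan2(d[1],d[0])))
for z in (.08,):
    a,b=f((246,112),z),f((263,325),z); d=b-a; print(a,b,np.degrees(np.arctan2(d[1],d[0])))
a,b=f((265,120),.067),f((279,250),.067);d=b-a; print(a,b,np.degrees(np.arctan2(d[1],d[0])))
print(go([.686,.109,.15],6.4))
```

```text
[0.6856 0.0599 0.0455] [0.6746 0.1572 0.0455] [0.6801  0.10855 0.0455 ] 0.09791981413381053 96.45004029201358
[ 0.7407 -0.0051  0.08  ] [0.7233 0.1675 0.08  ] 95.75660327520536
[ 0.73   -0.0021  0.067 ] [0.715  0.1019 0.067 ] 98.20721641191815
[-1.370e-02 -3.289e-01  5.028e-01 -4.000e-04]
```

Run:
```python
from h import *
print(go([.680,.1085,.12]))
```

```text
[-0.0145 -0.2988  0.6528  0.    ]
```

Emit:
{"method": "carry_out", "body": {
  "deltas": [
    [[-0.018, -0.3, 0.65, 0, -0.52], [-0.018, -0.3, 0.65, 0, -0.52], [-0.018, -0.3, 0.65, 0, -0.52], [-0.018, -0.3, 0.65, 0, -0.52], [-0.018, -0.3, 0.65, 0, -0.52]]
  ]
}}

```text
clock: 5.8
tool_pos: [0.6799, 0.1095, 0.1195]
orientation: [179.9, -0.1, -83.6]
force: [0.0, 0.7, 0.7]
opening: 0.0291
gripper_force: 0.0
```

Run:
```python
from h import *
print(ctrl.get_obs()["opening"],go([.680,.1085,.028],6.4))
```

```text
0.029132496398339557 [ 4.200e-03 -1.100e-03  4.575e-01  1.000e-04]
```

Emit:
{"method": "carry_out", "body": {
  "deltas": [
    [[0, 0, 0, 0, -0.52], [0, 0, 0.05, 0, -0.52], [0, 0, 0.15, 0, -0.52], [0, 0, 0.25, 0, -0.52], [0, 0, 0.35, 0, -0.52]]
  ]
}}

```text
clock: 6.3
tool_pos: [0.6805, 0.1102, 0.0516]
orientation: [-179.8, 0.1, -83.5]
force: [-0.0, 0.1, -0.1]
opening: 0.0208
gripper_force: 0.0
```

Emit:
{"method": "carry_out", "body": {
  "deltas": [
    [[0, 0, 0.05, 0, -0.52], [0, 0, 0.1, 0, -0.52], [0, 0, 0.1, 0, -0.52], [0, 0, 0.1, 0, -1], [0, 0, 0.1, 0, -1]]
  ]
}}

```text
clock: 6.8
tool_pos: [0.6808, 0.1101, 0.0317]
orientation: [-179.9, 0.0, -83.5]
force: [1.3, -0.1, -0.8]
opening: 0.01
gripper_force: 21.8
```

Emit:
{"method": "carry_out", "body": {
  "deltas": [
    [[0, 0, 0, 0, -1], [0, 0, 0, 0, -1], [0, 0, 0, 0, -1]]
  ]
}}

```text
clock: 7.1
tool_pos: [0.6808, 0.1101, 0.0316]
orientation: [-179.9, 0.0, -83.4]
force: [-0.1, 0.5, 6.2]
opening: 0.0099
gripper_force: 30.0
```

Emit:
{"method": "carry_out", "body": {
  "deltas": [
    [[0, 0.08, 0, 0, -1], [0, 0.2, 0, 0, -1], [0, 0.34, 0, 0, -1], [0, 0.48, 0, 0, -1], [0, 0.6, 0, 0, -1]]
  ]
}}

```text
clock: 7.6
tool_pos: [0.5615, 0.0969, 0.0316]
orientation: [-179.8, 0.1, -83.4]
force: [3.1, 3.4, 3.2]
opening: 0.01
gripper_force: 30.0
```

Emit:
{"method": "carry_out", "body": {
  "deltas": [
    [[0, 0.12, 0, 0, -1], [0, 0.24, 0, 0, -1], [0, 0.36, 0, 0, -1], [0, 0.46, 0, 0, -1], [0, 0.5, 0, 0, -1]]
  ]
}}

```text
clock: 8.1
tool_pos: [0.4617, 0.0859, 0.0316]
orientation: [-179.8, 0.1, -83.4]
force: [3.4, 3.2, -0.3]
opening: 0.0101
gripper_force: 30.0
```

Emit:
{"method": "carry_out", "body": {
  "deltas": [
    [[0, 0.02, 0, 0, -1], [0, 0.04, 0, 0, -1], [0, 0.06, 0, 0, -1], [0, 0.06, 0, 0, -1]]
  ]
}}

```text
clock: 8.5
tool_pos: [0.4522, 0.0848, 0.0315]
orientation: [-179.7, 0.1, -83.4]
force: [3.2, 4.0, 7.1]
opening: 0.0098
gripper_force: 30.0
```

Emit:
{"method": "carry_out", "body": {
  "deltas": [
    [[0, 0.01, 0, 0, -1], [0, 0.02, 0, 0, -1], [0, 0.02, 0, 0, -1]]
  ]
}}

```text
clock: 8.8
tool_pos: [0.452, 0.085, 0.0317]
orientation: [-179.4, 0.1, -83.3]
force: [25.8, -6.0, -14.2]
opening: 0.0101
gripper_force: 30.0
```

Emit:
{"method": "carry_out", "body": {
  "deltas": [
    [[0, -0.02, 0, 0, -1], [0, -0.02, 0, 0, -0.55], [0, -0.02, 0, 0, -0.55], [0, -0.02, 0, 0, -0.55]]
  ]
}}

```text
clock: 9.2
tool_pos: [0.4488, 0.0827, 0.03]
orientation: [179.9, -0.1, -83.5]
force: [0.6, 0.8, 0.3]
opening: 0.0191
gripper_force: 0.1
```

Emit:
{"method": "carry_out", "body": {
  "deltas": [
    [[0, 0, -0.15, 0, -0.55], [0, 0, -0.4, 0, -0.55], [0, 0, -0.65, 0, -0.55], [0, 0, -0.9, 0, 0], [0, 0, -1, 0, 1]]
  ]
}}

```text
clock: 9.7
tool_pos: [0.4506, 0.0835, 0.2351]
orientation: [-179.7, 0.1, -83.4]
force: [0.4, 0.3, -0.8]
opening: 0.0306
gripper_force: 0.0
```

Run:
```python
from h import *
print(go([.50,.087,.30]))
```

```text
[ 0.0104 -0.249  -0.3234  0.    ]
```

Emit:
{"method": "carry_out", "body": {
  "deltas": [
    [[0, -0.2, -0.3, 0, 1], [0, -0.4, -0.35, 0, 1], [0, -0.45, -0.35, 0, 1], [0, -0.45, -0.35, 0, 1]]
  ]
}}

```text
clock: 10.1
tool_pos: [0.5405, 0.0936, 0.2998]
orientation: [179.9, -0.0, -83.5]
force: [-0.8, -0.4, -1.0]
opening: 0.0623
gripper_force: 0.0
```

Run:
```python
from h import *
p=ctrl.snapshot("wrist"); save(p,"w2",scale=1.5)
print(tool()[0])
for k,z in (("drawer_handle",.0455),("cab_front",.08),("row_start",.025)):
    for d in ctrl.spot_point(p,k)[:2]: print(k,round(d["p"],2),np.round(d["centre"]),np.round(px2w(p,d["centre"],z),4))
c=np.cos(np.radians(6.3)),np.sin(np.radians(6.3))
```

```text
[0.53893589 0.09331898 0.2991483 ]
drawer_handle 0.92 [314. 164.] [0.4522 0.0849 0.0455]
cab_front 0.9 [125. 165.] [0.7304 0.1116 0.08  ]
row_start 0.9 [276. 160.] [0.5107 0.0884 0.025 ]
```

View pics/w2.png

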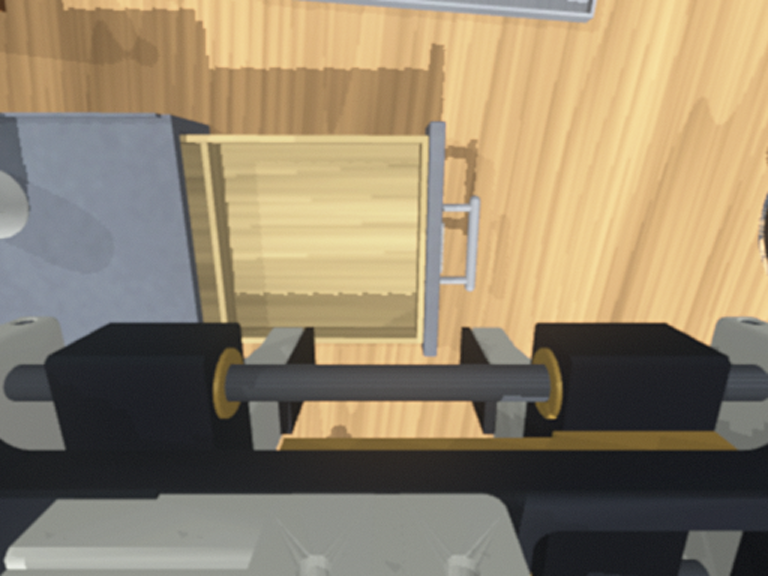

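The drawer is fully out. The inside foot of its front wall runs about from (420,148) to (415,330) in 1.5x pixels, and the inner side walls are at about rows 143 and 335.

Run:
```python
from h import *
p=ctrl.snapshot("wrist")
f=lambda u,z:px2w(p,np.array(u)/1.5,z)
a,b=f((420,150),.025),f((415,330),.025); d=b-a
print(a,b,np.degrees(np.arctan2(d[1],d[0])))
a,b=f((480,198),.0455),f((471,290),.0455); d=b-a; print(a,b,(a+b)/2,np.degrees(np.arctan2(d[1],d[0])))
# inside side-wall top edges at z=.058
for col in (300,400):
  a,b=f((col,143),.058),f((col,336),.058); print(a,b,(a+b)/2)
# guess: project row_start & grid to picture
c,s=np.cos(np.radians(6.3)),np.sin(np.radians(6.3)); rs=np.array([.511,.0895,.025])
im=p["color"][:,:,::-1].copy()
W=lambda x,y,z:rs+np.array([c*x-s*y,s*x+c*y,z])
L=[((0,-.1,0),(0,.1,0)),((0,-.1,.033),(.206,-.1,.033)),((0,.1,.033),(.206,.1,.033)),((.206,-.1,.028),(.206,.1,.028)),((0,-.1,.042),(0,.1,.042)),((0,-.1,0),(.2,-.1,0)),((0,.1,0),(.2,.1,0))]
im=cv2.resize(im,None,fx=1.5,fy=1.5)
for A,B in L: cv2.line(im,*[tuple(int(v*1.5) for v in w2px(p,W(*q))) for q in (A,B)],(0,0,255),1)
cv2.imwrite("pics/w3.png",cv2.resize(im[100:380,150:510],None,fx=2,fy=2))
```

```text
[ 0.51449805 -0.00482771  0.025     ] [0.49327042 0.19259834 0.025     ] 96.13697497980641
[0.44944394 0.03522409 0.0455    ] [0.44202378 0.13197202 0.0455    ] [0.44573386 0.08359806 0.0455    ] 94.38575809768203
[0.6305876  0.00399758 0.058     ] [0.61951436 0.20048598 0.058     ] [0.62505098 0.10224178 0.058     ]
[ 0.53661632 -0.00680468  0.058     ] [0.51249326 0.18831196 0.058     ] [0.52455479 0.09075364 0.058     ]
```

View pics/w3.png

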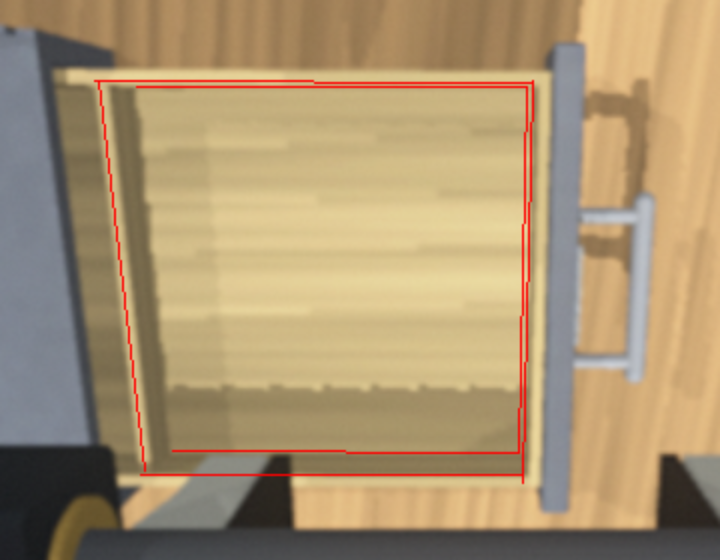

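Run:
```python
from h import *
print(go([.54,-.20,.30]))
```

```text
[1.4582e+00 1.5670e-01 6.0000e-04 0.0000e+00]
```

Emit:
{"method": "carry_out", "body": {
  "deltas": [
    [[0.73, 0.08, 0, 0, 1], [0.73, 0.08, 0, 0, 1], [0.73, 0.08, 0, 0, 1], [0.73, 0.08, 0, 0, 1]]
  ]
}}

```text
clock: 10.75
tool_pos: [0.5384, -0.0573, 0.3007]
orientation: [180.0, -0.0, -83.7]
force: [0.4, -0.2, 0.1]
opening: 0.0874
gripper_force: 0.0
```

Emit:
{"method": "carry_out", "body": {
  "deltas": [
    [[0.73, 0.08, 0, 0, 1], [0.73, 0.08, 0, 0, 1], [0.73, 0.08, 0, 0, 1], [0.73, 0.08, 0, 0, 1], [0.73, 0.08, 0, 0, 1]]
  ]
}}

```text
clock: 11.25
tool_pos: [0.5397, -0.2006, 0.3002]
orientation: [180.0, 0.0, -83.6]
force: [0.0, 0.1, -0.4]
opening: 0.0877
gripper_force: 0.0
```

```bash
cat >> h.py <<'E'
def bushes(p,z=.017,verbose=True):
    "dark blobs in the image that fit a bush: refine centre/axis by fitting the projected cylinder outline to the mask"
    out=[]
    for d in ctrl.silhouettes(p,"bush0"):
        if d["p"]<.2: continue
        m=d["mask"]; col=np.median(p["color"][m],axis=0)
        c,s,a=rect(p,m,z); out.append((c,s,a,np.round(d["centre"]).tolist(),col.tolist(),round(d["p"],2)))
    return out
E
python3 - <<'E'
from h import *
p=ctrl.snapshot("wrist"); save(p,"w4",scale=1.5); print(tool()[0])
for b in bushes(p): print(b)
E
```

```text
[ 0.53993571 -0.1997608   0.30041689]
(array([ 552.6, -298.2]), array([60.4, 27.8]), -34.4, [255.0, 100.0], [52.0, 54.0, 56.0], 0.82)
(array([ 646.3, -189.2]), array([62.6, 29.1]), 81.0, [194.0, 160.0], [53.0, 52.0, 51.0], 0.8)
(array([ 274.6, -282.7]), array([64.4, 33.2]), -61.5, [427.0, 127.0], [64.0, 146.0, 70.0], 0.71)
(array([ 440.8, -320. ]), array([61.6, 28.9]), -34.6, [331.0, 90.0], [52.0, 53.0, 54.0], 0.66)
(array([ 783.2, -152.7]), array([70.1, 27.8]), 47.7, [110.0, 177.0], [194.0, 49.0, 39.0], 0.6)
```

View pics/w4.png

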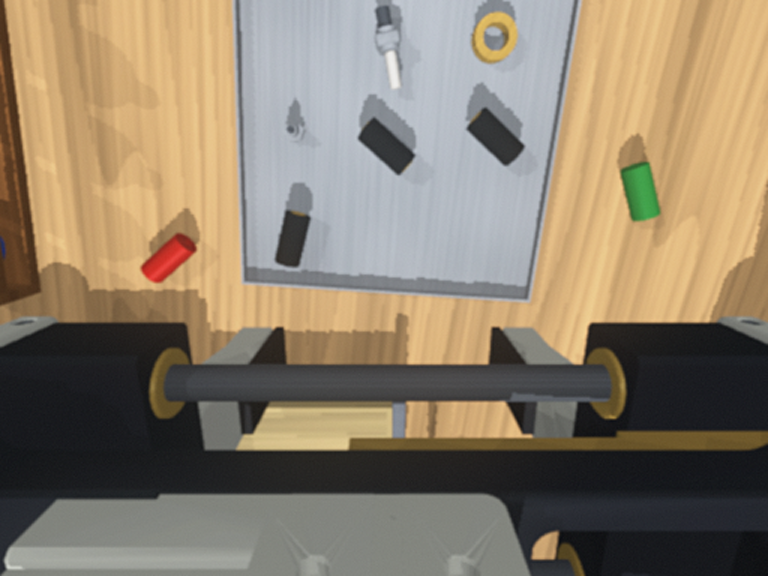

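B is at (552,-299) mm with its axis at -34.5°, C at (440,-320) at -34.6°, and A at (646,-189) at 81°. I'm picking B first, gripping it by its ends.

Run:
```python
from h import *
print(go([.552,-.299,.12],-34.5))
```

```text
[ 0.5026 -0.0017  0.9029  0.1141]
```

Emit:
{"method": "carry_out", "body": {
  "deltas": [
    [[0.5, 0, 0.9, 0.114, 1], [0.5, 0, 0.9, 0.114, 1], [0.5, 0, 0.9, 0.114, 1], [0.5, 0, 0.9, 0.114, 1], [0.5, 0, 0.9, 0.114, 1]]
  ]
}}

```text
clock: 11.85
tool_pos: [0.5489, -0.2984, 0.1143]
orientation: [179.5, -0.1, -124.9]
force: [-1.0, 0.7, 0.4]
opening: 0.0879
gripper_force: 0.0
```

Run:
```python
from h import *
p=ctrl.snapshot("wrist"); save(p,"w5")
for b in bushes(p): print(b)
print(go([.552,-.299,.007],-34.5))
```

```text
(array([ 296. , -301.2]), array([35.3, 22.6]), 69.4, [503.0, 21.0], [44.0, 103.0, 48.0], 0.93)
(array([ 552.5, -298.4]), array([60.4, 29. ]), -35.0, [254.0, 190.0], [49.0, 51.0, 53.0], 0.8)
(array([ 439.7, -319.7]), array([65.3, 28.1]), -34.8, [342.0, 104.0], [46.0, 48.0, 50.0], 0.75)
(array([ 640.7, -219.3]), array([29.3, 13.5]), 0.1, [230.0, 293.0], [88.5, 78.0, 53.0], 0.49)
[-8.000e-04 -7.900e-03  5.572e-01 -1.000e-04]
```

Emit:
{"method": "carry_out", "body": {
  "deltas": [
    [[0, -0.008, 0.15, 0, 1], [0, -0.008, 0.35, 0, 1], [0, -0.008, 0.48, 0, 1], [0, -0.008, 0.55, 0, 1], [0, -0.008, 0.555, 0, 1]]
  ]
}}

```text
clock: 12.45
tool_pos: [0.5533, -0.2991, 0.0092]
orientation: [179.9, -0.0, -124.3]
force: [-0.9, -0.6, -1.2]
opening: 0.0877
gripper_force: 0.0
```

Emit:
{"method": "carry_out", "body": {
  "deltas": [
    [[0, 0, 0, 0, -1], [0, 0, 0, 0, -1], [0, 0, 0, 0, -1], [0, 0, 0, 0, -1], [0, 0, 0, 0, -1]]
  ]
}}

```text
clock: 12.95
tool_pos: [0.5534, -0.3004, 0.0105]
orientation: [-180.0, 0.0, -124.5]
force: [-1.5, 2.5, 6.6]
opening: 0.0599
gripper_force: 30.0
```

Emit:
{"method": "carry_out", "body": {
  "deltas": [
    [[0, 0, -0.05, 0, -1], [0, 0, -0.15, 0, -1], [0, 0, -0.35, 0, -1], [0, 0, -0.55, 0, -1], [0, 0, -0.65, 0, -1]]
  ]
}}

```text
clock: 13.45
tool_pos: [0.5546, -0.3011, 0.1441]
orientation: [-179.7, 0.1, -124.5]
force: [0.3, -0.7, -0.9]
opening: 0.0601
gripper_force: 30.0
```

Run:
```python
from h import *
c,s=np.cos(np.radians(6.3)),np.sin(np.radians(6.3)); rs=np.array([.507,.0905,.025])
X=rs+[c*.020,s*.020,.1]; print(X,go(X,96.3))
```

```text
[0.52687922 0.09269469 0.125     ] [-1.5443  1.2293  0.0912  0.1367]
```

Emit:
{"method": "carry_out", "body": {
  "deltas": [
    [[-0.77, 0.615, 0, 0, -1], [-0.77, 0.615, 0, 0, -1], [-0.77, 0.615, 0, 0, -1], [-0.77, 0.615, 0, 0, -1], [-0.77, 0.615, 0, 0, -1]]
  ]
}}

```text
clock: 13.95
tool_pos: [0.539, -0.0994, 0.1406]
orientation: [-180.0, 0.1, -124.2]
force: [0.2, -0.1, -1.3]
opening: 0.0595
gripper_force: 30.0
```

Emit:
{"method": "carry_out", "body": {
  "deltas": [
    [[-0.77, 0.615, 0.04, 0.07, -1], [-0.77, 0.615, 0.04, 0.07, -1], [-0.77, 0.615, 0.04, 0.07, -1], [-0.77, 0.615, 0.04, 0.07, -1], [-0.77, 0.615, 0.04, 0.07, -1]]
  ]
}}

```text
clock: 14.45
tool_pos: [0.525, 0.0962, 0.1321]
orientation: [180.0, 0.1, -149.6]
force: [0.8, 0.1, -0.4]
opening: 0.0599
gripper_force: 30.0
```

Emit:
{"method": "carry_out", "body": {
  "deltas": [
    [[0, 0, 0, 0.067, -1], [0, 0, 0, 0.067, -1], [0, 0, 0, 0.067, -1], [0, 0, 0, 0.067, -1]]
  ]
}}

```text
clock: 14.85
tool_pos: [0.525, 0.0924, 0.1319]
orientation: [180.0, 0.0, -173.9]
force: [-0.1, 0.3, -0.7]
opening: 0.0597
gripper_force: 30.0
```

```bash
cat >> h.py <<'E'
C,S=np.cos(np.radians(6.3)),np.sin(np.radians(6.3)); RS=np.array([.507,.0905,.025])
def dr(x,y,z): return RS+[C*x-S*y,S*x+C*y,z]
def indr(X):
    d=np.array(X)-RS; return np.round([(C*d[0]+S*d[1])*1000,(-S*d[0]+C*d[1])*1000,d[2]*1000],1)
E
python3 - <<'E'
from h import *
print(indr(tool()[0]),go(dr(.02,0,.05),96.3))
E
```

```text
[ 1.810e+01 -1.000e-01  1.069e+02] [-0.0094  0.0006  0.2844 -0.0006]
```

Emit:
{"method": "carry_out", "body": {
  "deltas": [
    [[-0.02, 0, 0.12, 0, -1], [-0.02, 0, 0.26, 0, -1], [-0.02, 0, 0.38, 0, -1], [-0.02, 0, 0.45, 0, -1], [-0.02, 0, 0.47, 0, -1]]
  ]
}}

```text
clock: 15.35
tool_pos: [0.5281, 0.0923, 0.0361]
orientation: [-179.9, -0.2, -173.7]
force: [0.1, 0.2, -1.1]
opening: 0.0602
gripper_force: 30.0
```

Emit:
{"method": "carry_out", "body": {
  "deltas": [
    [[0, 0, 0.01, 0, -1], [0, 0, 0.02, 0, -1], [0, 0, 0.02, 0, -1]]
  ]
}}

```text
clock: 15.65
tool_pos: [0.5293, 0.0934, 0.0342]
orientation: [180.0, 0.1, -173.8]
force: [0.0, 0.8, -1.7]
opening: 0.06
gripper_force: 30.0
```

Emit:
{"method": "carry_out", "body": {
  "deltas": [
    [[0.01, 0, 0.005, 0, -1], [0.02, 0, 0.01, 0, -1], [0.03, 0, 0.01, 0, -1], [0.035, 0, 0.01, 0, -1]]
  ]
}}

```text
clock: 16.05
tool_pos: [0.523, 0.0931, 0.0325]
orientation: [180.0, 0.2, -173.8]
force: [3.1, 1.2, 3.6]
opening: 0.06
gripper_force: 30.0
```

Run:
```python
from h import *
o=ctrl.get_obs();print(indr(tool()[0]),o["force"])
```

```text
[16.2  0.8  7.5] [3.09788724 1.15825366 3.59566464]
```

Emit:
{"method": "carry_out", "body": {
  "deltas": [
    [[0.008, 0, 0.005, 0, -1], [0.015, 0, 0.005, 0, -1], [0.015, 0, 0.005, 0, -1]]
  ]
}}

```text
clock: 16.35
tool_pos: [0.5218, 0.0933, 0.0324]
orientation: [179.9, 0.3, -173.7]
force: [5.6, -0.7, 9.2]
opening: 0.0597
gripper_force: 30.0
```

Run:
```python
from h import *
o=ctrl.get_obs();print(indr(tool()[0]),o["force"])
```

```text
[15.   1.2  7.4] [ 5.5646602  -0.66358157  9.23794301]
```

Emit:
{"method": "carry_out", "body": {
  "deltas": [
    [[0, 0, 0, 0, 0.6], [0, 0, 0, 0, 0.6], [0, 0, 0, 0, 0.6], [0, 0, -0.2, 0, 0.6], [0, 0, -0.45, 0, 1]]
  ]
}}

```text
clock: 16.85
tool_pos: [0.5165, 0.0911, 0.1189]
orientation: [-179.8, -0.4, -173.9]
force: [1.3, 0.3, -0.4]
opening: 0.0737
gripper_force: 0.0
```

Emit:
{"method": "carry_out", "body": {
  "deltas": [
    [[0, 0, -0.25, 0, 1], [0.05, 0, -0.5, 0, 1], [0.05, 0, -0.5, 0, 1]]
  ]
}}

```text
clock: 17.15
tool_pos: [0.5106, 0.0917, 0.227]
orientation: [179.9, 0.5, -173.8]
force: [0.2, 0.5, 0.5]
opening: 0.087
gripper_force: 0.0
```

Run:
```python
from h import *
p=ctrl.snapshot("wrist"); save(p,"w6",scale=1.5)
for b in bushes(p,.039)[:3]: print(b,indr([b[0][0]/1e3,b[0][1]/1e3,.039]))
print(tool()[0],go([.44,-.320,.14],-34.6))
```

```text
(array([523.6,  93.4]), array([60.3, 24.8]), -83.8, [256.0, 179.0], [53.0, 50.0, 42.0], 0.87) [16.8  1.1 14. ]
[0.50839497 0.09110439 0.22135063] [ 0.561  -2.0074  0.4041 -0.1368]
```

View pics/w6.png

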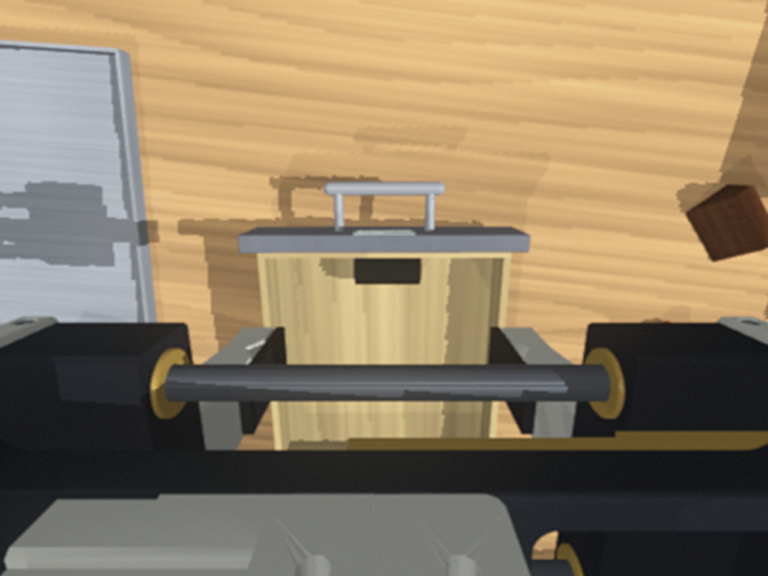

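Bush 1 lies against the front wall, centred at (388,270), and the wall's inner edge is right beside it. Next is C.

Emit:
{"method": "carry_out", "body": {
  "deltas": [
    [[0.187, -0.67, 0.1, 0, 1], [0.187, -0.67, 0.1, 0, 1], [0.187, -0.67, 0.1, 0, 1], [0.187, -0.67, 0.1, 0, 1]]
  ]
}}

```text
clock: 17.65
tool_pos: [0.4828, -0.0498, 0.1975]
orientation: [-180.0, -0.4, -174.1]
force: [0.1, 0.4, 0.4]
opening: 0.0876
gripper_force: 0.0
```

Emit:
{"method": "carry_out", "body": {
  "deltas": [
    [[0.187, -0.67, 0.1, 0, 1], [0.187, -0.67, 0.1, 0, 1], [0.187, -0.67, 0.1, 0, 1], [0.187, -0.67, 0.1, 0, 1]]
  ]
}}

```text
clock: 18.05
tool_pos: [0.4607, -0.1862, 0.1777]
orientation: [179.9, -0.3, -174.1]
force: [-1.2, 0.1, -0.3]
opening: 0.0881
gripper_force: 0.0
```

Emit:
{"method": "carry_out", "body": {
  "deltas": [
    [[0.187, -0.67, 0.1, -0.07, 1], [0.187, -0.67, 0.1, -0.07, 1], [0.187, -0.67, 0.1, -0.07, 1], [0.187, -0.67, 0.1, -0.07, 1]]
  ]
}}

```text
clock: 18.45
tool_pos: [0.439, -0.3224, 0.1579]
orientation: [179.8, -0.2, -148.5]
force: [-0.2, 0.9, -0.9]
opening: 0.0877
gripper_force: 0.0
```

Emit:
{"method": "carry_out", "body": {
  "deltas": [
    [[0, 0, 0, -0.067, 1], [0, 0, 0, -0.067, 1], [0, 0, 0, -0.067, 1], [0, 0, 0, -0.067, 1]]
  ]
}}

```text
clock: 18.85
tool_pos: [0.4402, -0.3197, 0.159]
orientation: [179.8, -0.0, -124.4]
force: [-0.5, -0.3, -0.4]
opening: 0.0874
gripper_force: 0.0
```

Run:
```python
from h import *
p=ctrl.snapshot("wrist"); save(p,"w7")
for b in bushes(p): print(b)
print(go([.4405,-.3205,.009],-34.6))
```

```text
(array([ 274.3, -283.4]), array([68.2, 29.1]), -61.2, [402.0, 122.0], [59.0, 135.0, 63.0], 0.89)
(array([ 440.9, -320.8]), array([59.3, 28.5]), -34.4, [259.0, 177.0], [48.0, 50.0, 51.0], 0.85)
[ 2.000e-03 -3.600e-03  7.527e-01 -3.000e-04]
```

Emit:
{"method": "carry_out", "body": {
  "deltas": [
    [[0, -0.003, 0.2, 0, 1], [0, -0.003, 0.42, 0, 1], [0, -0.003, 0.6, 0, 1], [0, -0.003, 0.72, 0, 1], [0, -0.003, 0.75, 0, 1]]
  ]
}}

```text
clock: 19.45
tool_pos: [0.4391, -0.3199, 0.0074]
orientation: [179.7, -0.1, -124.7]
force: [-0.9, -0.2, 0.1]
opening: 0.088
gripper_force: 0.0
```

Emit:
{"method": "carry_out", "body": {
  "deltas": [
    [[0, 0, 0, 0, -1], [0, 0, 0, 0, -1], [0, 0, 0, 0, -1], [0, 0, 0, 0, -1], [0, 0, 0, 0, -1]]
  ]
}}

```text
clock: 19.95
tool_pos: [0.4418, -0.3211, 0.0118]
orientation: [-179.9, 0.0, -124.5]
force: [-1.2, 1.9, 6.5]
opening: 0.0598
gripper_force: 30.0
```

Emit:
{"method": "carry_out", "body": {
  "deltas": [
    [[0, 0, -0.05, 0, -1], [0, 0, -0.15, 0, -1], [0, 0, -0.35, 0, -1], [0, 0, -0.55, 0, -1], [0, 0, -0.65, 0, -1]]
  ]
}}

```text
clock: 20.45
tool_pos: [0.4425, -0.3216, 0.145]
orientation: [-179.7, 0.1, -124.5]
force: [0.5, -0.5, -1.3]
opening: 0.0599
gripper_force: 30.0
```

Run:
```python
from h import *
print(go(dr(.049,0,.11),96.3))
```

```text
[-2.0413  0.7153  0.0481  0.1367]
```

Emit:
{"method": "carry_out", "body": {
  "deltas": [
    [[-0.68, 0.238, 0, 0, -1], [-0.68, 0.238, 0, 0, -1], [-0.68, 0.238, 0, 0, -1], [-0.68, 0.238, 0, 0, -1]]
  ]
}}

```text
clock: 20.85
tool_pos: [0.4803, -0.1782, 0.1417]
orientation: [-179.9, 0.1, -124.3]
force: [-0.1, -0.1, -1.2]
opening: 0.0595
gripper_force: 30.0
```

Emit:
{"method": "carry_out", "body": {
  "deltas": [
    [[-0.68, 0.238, 0, 0, -1], [-0.68, 0.238, 0, 0, -1], [-0.68, 0.238, 0, 0, -1], [-0.68, 0.238, 0, 0, -1]]
  ]
}}

```text
clock: 21.25
tool_pos: [0.5185, -0.0392, 0.1414]
orientation: [-179.9, 0.1, -124.3]
force: [-0.0, 0.4, -1.2]
opening: 0.06
gripper_force: 30.0
```

Emit:
{"method": "carry_out", "body": {
  "deltas": [
    [[-0.68, 0.238, 0, 0.07, -1], [-0.68, 0.238, 0, 0.07, -1], [-0.68, 0.238, 0, 0.07, -1], [-0.68, 0.238, 0, 0.07, -1]]
  ]
}}

```text
clock: 21.65
tool_pos: [0.5564, 0.1001, 0.1411]
orientation: [-180.0, 0.1, -149.9]
force: [-0.3, -0.9, -1.5]
opening: 0.0601
gripper_force: 30.0
```

Emit:
{"method": "carry_out", "body": {
  "deltas": [
    [[0, 0, 0, 0.067, -1], [0, 0, 0, 0.067, -1], [0, 0, 0, 0.067, -1], [0, 0, 0, 0.067, -1]]
  ]
}}

```text
clock: 22.05
tool_pos: [0.5545, 0.0954, 0.1409]
orientation: [180.0, -0.0, -173.9]
force: [0.2, -0.1, -1.3]
opening: 0.0597
gripper_force: 30.0
```

Run:
```python
from h import *
print(indr(tool()[0]),go(dr(.049,0.001,.015),96.3))
```

```text
[ 47.7  -0.4 115.9] [-0.0065  0.0069  0.5045 -0.0007]
```

Emit:
{"method": "carry_out", "body": {
  "deltas": [
    [[-0.01, 0.006, 0.12, 0, -1], [-0.01, 0.006, 0.28, 0, -1], [-0.01, 0.006, 0.4, 0, -1], [-0.01, 0.006, 0.49, 0, -1], [-0.01, 0.006, 0.51, 0, -1]]
  ]
}}

```text
clock: 22.55
tool_pos: [0.5551, 0.0963, 0.0367]
orientation: [-179.9, -0.2, -173.7]
force: [-1.0, -1.1, -0.6]
opening: 0.0598
gripper_force: 30.0
```

Emit:
{"method": "carry_out", "body": {
  "deltas": [
    [[0, 0, 0.015, 0, -1], [0, 0, 0.03, 0, -1], [0.01, 0, 0.04, 0, -1], [0.02, 0, 0.04, 0, -1], [0.03, 0, 0.04, 0, -1]]
  ]
}}

```text
clock: 23.05
tool_pos: [0.5544, 0.0981, 0.0338]
orientation: [179.9, 0.5, -173.7]
force: [4.3, -0.6, 6.7]
opening: 0.0595
gripper_force: 30.0
```

Run:
```python
from h import *
o=ctrl.get_obs();print(indr(tool()[0]),o["force"])
```

```text
[47.9  2.4  8.8] [ 4.2748991  -0.63903195  6.7250753 ]
```

Emit:
{"method": "carry_out", "body": {
  "deltas": [
    [[0.01, 0, 0, 0, -1], [0.02, 0, 0, 0, -1], [0.02, 0, 0, 0, -1]]
  ]
}}

```text
clock: 23.35
tool_pos: [0.5505, 0.098, 0.0337]
orientation: [179.9, 0.5, -173.7]
force: [4.1, -0.5, 6.3]
opening: 0.0604
gripper_force: 30.0
```

Run:
```python
from h import *
o=ctrl.get_obs();print(indr(tool()[0]),o["force"])
p=ctrl.snapshot("wrist"); save(p,"w8",(100,130,412,384),2)
```

```text
[44.1  2.7  8.7] [ 4.1265888  -0.53649348  6.25390882]
```

View pics/w8.png

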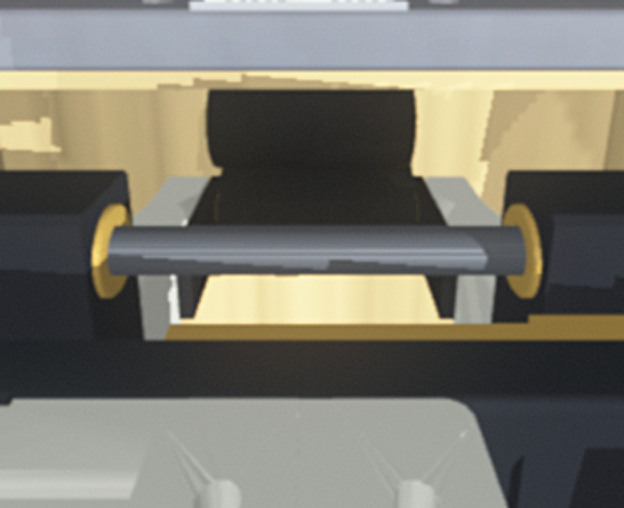

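The second bush, at (320,200), sits right behind the first at (311,130). I'll close the last millimetre by feel.

Emit:
{"method": "carry_out", "body": {
  "deltas": [
    [[0.008, -0.008, 0, 0, -1], [0.015, -0.008, 0, 0, -1], [0.015, -0.008, 0, 0, -1]]
  ]
}}

```text
clock: 23.7
tool_pos: [0.5505, 0.0978, 0.0342]
orientation: [179.8, 0.8, -173.6]
force: [11.6, 3.4, -0.6]
opening: 0.0596
gripper_force: 30.0
```

Run:
```python
from h import *
o=ctrl.get_obs();print(indr(tool()[0]),o["force"])
```

```text
[44.   2.5  9.2] [11.63895441  3.38689236 -0.64810917]
```

Contact is clear at 11.6 N. I'll ease off slightly and release.

Emit:
{"method": "carry_out", "body": {
  "deltas": [
    [[-0.006, 0, 0.005, 0, -1], [-0.006, 0, 0.005, 0, 0.6], [-0.006, 0, 0.005, 0, 0.6], [-0.006, 0, 0, 0, 0.6], [-0.006, 0, -0.2, 0, 0.6]]
  ]
}}

```text
clock: 24.2
tool_pos: [0.5414, 0.0931, 0.0667]
orientation: [-179.8, -0.5, -173.9]
force: [0.6, 0.8, 0.6]
opening: 0.07
gripper_force: 0.0
```

Emit:
{"method": "carry_out", "body": {
  "deltas": [
    [[0, 0, -0.25, 0, 1], [0.05, 0, -0.5, 0, 1], [0.1, 0, -0.6, 0, 1], [0.1, 0, -0.6, 0, 1]]
  ]
}}

```text
clock: 24.6
tool_pos: [0.5258, 0.0929, 0.1947]
orientation: [179.9, 0.4, -173.8]
force: [1.1, 0.4, -0.2]
opening: 0.0872
gripper_force: 0.0
```

Run:
```python
from h import *
p=ctrl.snapshot("wrist"); save(p,"w9",(100,130,412,384),2)
for b in bushes(p,.039)[:4]: print(b,indr([b[0][0]/1e3,b[0][1]/1e3,.039]))
q=ctrl.snapshot("scene")
for b in bushes(q)[:5]: print(b)
print(tool()[0],go([.646,-.189,.20],-9.5))
```

```text
(array([524.3,  94.2]), array([59.2, 24.7]), -83.8, [256.0, 175.0], [49.0, 46.0, 41.0], 0.85) [17.6  1.8 14. ]
(array([549.9,  97.7]), array([59.5, 27.1]), -83.8, [258.0, 195.0], [51.0, 48.0, 40.0], 0.62) [43.4  2.4 14. ]
(array([536.4,  88.5]), array([63. , 30.1]), -84.7, [272.0, 211.0], [24.0, 23.0, 22.0], 0.8)
(array([ 784.2, -151.8]), array([74. , 27.1]), 44.9, [147.0, 230.0], [175.0, 12.0, 10.0], 0.73)
(array([ 640.1, -223.3]), array([73.8, 30.9]), 78.8, [163.0, 187.0], [23.0, 23.0, 22.0], 0.69)
(array([503.5,  82.1]), array([70., 34.]), -85.1, [274.0, 207.0], [24.0, 23.0, 22.0], 0.46)
(array([ 274.7, -283.1]), array([62. , 42.7]), -59.5, [228.0, 110.0], [21.0, 123.0, 46.0], 0.43)
[0.52445187 0.09224404 0.18942344] [-0.453  -1.4634 -0.0529 -0.2065]
```

The row is tight at 43 mm. Bush A has been knocked to about (640,-223), further from the tray lip, so I can take it by its ends too.

Emit:
{"method": "carry_out", "body": {
  "deltas": [
    [[-0.2, -0.795, -0.05, 0, 1], [-0.2, -0.795, -0.05, 0, 1], [-0.2, -0.795, -0.05, 0, 1], [-0.2, -0.795, -0.05, 0, 1], [-0.2, -0.795, -0.05, 0, 1]]
  ]
}}

```text
clock: 25.3
tool_pos: [0.5818, -0.0635, 0.1985]
orientation: [-180.0, -0.2, -174.0]
force: [0.2, 1.6, -1.1]
opening: 0.0879
gripper_force: 0.0
```

Emit:
{"method": "carry_out", "body": {
  "deltas": [
    [[-0.2, -0.795, 0, 0.045, 1], [-0.2, -0.795, 0, 0.045, 1], [-0.2, -0.795, 0, 0.045, 1], [-0.2, -0.795, 0, 0.045, 1], [-0.2, -0.795, 0, 0.045, 1]]
  ]
}}

```text
clock: 25.8
tool_pos: [0.6386, -0.216, 0.1983]
orientation: [-180.0, -0.2, 169.9]
force: [-0.4, 0.3, -0.5]
opening: 0.0881
gripper_force: 0.0
```

Run:
```python
from h import *
p=ctrl.snapshot("wrist"); save(p,"w10",scale=1.5)
for b in bushes(p)[:4]: print(b)
for k in ("magnet","plug"):
    for d in ctrl.silhouettes(p,k)[:2]: print(k,round(d["p"],2),rect(p,d["mask"],.012))
bs=[b for b in bushes(p) if max(b[4])<80][:1]
c=bs[0][0]/1e3; print(tool()[0],go([c[0],c[1],.009],bs[0][2]))
```

```text
(array([551.9,  87.2]), array([29.1, 21.5]), 4.0, [507.0, 54.0], [61.5, 52.0, 34.0], 0.79)
(array([ 801.4, -147.7]), array([42.1, 20.4]), 75.9, [328.0, 274.0], [192.0, 44.5, 39.0], 0.68)
(array([ 466.6, -394.8]), array([35.9, 11.7]), -29.6, [85.0, 53.0], [155.0, 125.0, 62.0], 0.68)
(array([ 640.7, -222.5]), array([60.3, 28. ]), 79.9, [253.0, 175.0], [48.0, 50.0, 51.0], 0.67)
magnet 0.47 (array([ 649.8, -302.9]), array([20.5, 18.2]), 79.9)
plug 0.68 (array([ 560.3, -392.4]), array([76.4, 25.2]), -82.5)
[ 0.63863881 -0.21338425  0.2005986 ] [0.6861 1.4055 0.9584 0.2113]
```

View pics/w10.png

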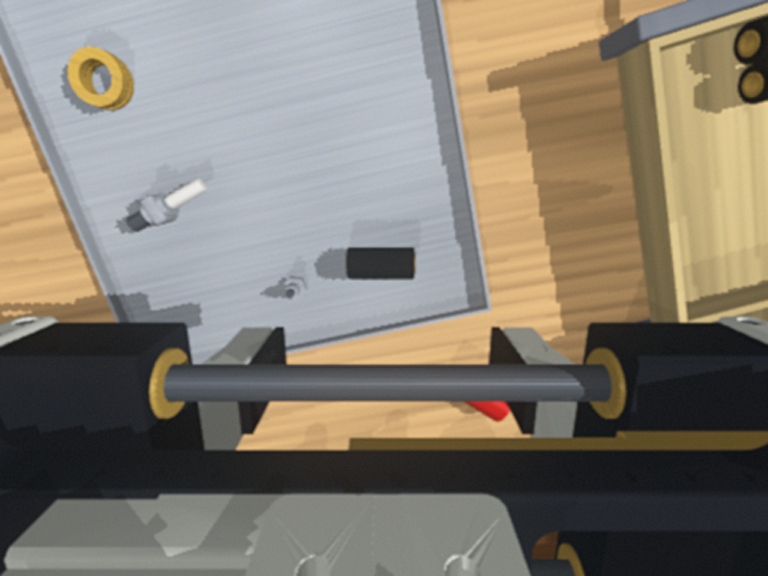

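Bush A is at (380,263), the magnet at (290,290) and the lip at about x=480. I'll shift the open gripper 6 mm away from the magnet.

Run:
```python
from h import *
print(go([.6418,-.2165,.009],79.9))
```

```text
[-1.84e-02 -1.28e-02  9.58e-01  5.00e-04]
```

Emit:
{"method": "carry_out", "body": {
  "deltas": [
    [[-0.018, -0.013, 0.2, 0, 1], [-0.018, -0.013, 0.45, 0, 1], [-0.018, -0.013, 0.7, 0, 1], [-0.018, -0.013, 0.88, 0, 1], [-0.018, -0.013, 0.955, 0, 1]]
  ]
}}

```text
clock: 26.55
tool_pos: [0.6395, -0.2166, 0.006]
orientation: [-180.0, -0.3, 170.0]
force: [0.2, -0.3, -0.2]
opening: 0.0876
gripper_force: 0.0
```

Emit:
{"method": "carry_out", "body": {
  "deltas": [
    [[0, 0, 0, 0, 1], [0, -0.01, 0, 0, 0], [0, -0.03, 0, 0, -1], [0, -0.03, 0, 0, -1], [0, -0.03, 0, 0, -1]]
  ]
}}

```text
clock: 27.05
tool_pos: [0.6416, -0.2244, 0.0111]
orientation: [180.0, 0.1, 169.9]
force: [0.9, 1.6, 1.1]
opening: 0.0608
gripper_force: 0.9
```

Emit:
{"method": "carry_out", "body": {
  "deltas": [
    [[0, 0, 0, 0, -1], [0, 0, -0.15, 0, -1], [0, 0, -0.35, 0, -1], [0, 0, -0.55, 0, -1], [0, 0, -0.65, 0, -1]]
  ]
}}

```text
clock: 27.55
tool_pos: [0.6423, -0.2245, 0.1438]
orientation: [-180.0, 0.3, 170.0]
force: [0.7, 0.0, -0.4]
opening: 0.06
gripper_force: 30.0
```

Run:
```python
from h import *
print(go(dr(.078,0.002,.11),96.3))
```

```text
[ 0.5681  1.5525  0.0409 -0.0453]
```

Emit:
{"method": "carry_out", "body": {
  "deltas": [
    [[0.284, 0.776, 0, 0, -1], [0.284, 0.776, 0, 0, -1], [0.284, 0.776, 0, 0, -1], [0.284, 0.776, 0, 0, -1], [0.284, 0.776, 0, 0, -1]]
  ]
}}

```text
clock: 28.05
tool_pos: [0.6116, -0.059, 0.14]
orientation: [180.0, 0.0, 170.2]
force: [0.9, 0.4, -0.4]
opening: 0.0597
gripper_force: 30.0
```

Emit:
{"method": "carry_out", "body": {
  "deltas": [
    [[0.284, 0.776, 0.02, -0.045, -1], [0.284, 0.776, 0.02, -0.045, -1], [0.284, 0.776, 0.02, -0.045, -1], [0.284, 0.776, 0.02, -0.045, -1], [0.284, 0.776, 0.02, -0.045, -1]]
  ]
}}

```text
clock: 28.55
tool_pos: [0.583, 0.1027, 0.1355]
orientation: [-180.0, -0.0, -173.7]
force: [0.1, -0.2, -0.9]
opening: 0.0597
gripper_force: 30.0
```

Run:
```python
from h import *
print(indr(tool()[0]),go(dr(.078,0.001,.013),96.3))
```

```text
[ 76.9   3.8 110.5] [-0.0055 -0.0139  0.4874  0.    ]
```

Emit:
{"method": "carry_out", "body": {
  "deltas": [
    [[-0.006, -0.014, 0.12, 0, -1], [-0.006, -0.014, 0.28, 0, -1], [-0.006, -0.014, 0.4, 0, -1], [-0.006, -0.014, 0.48, 0, -1], [-0.006, -0.014, 0.5, 0, -1]]
  ]
}}

```text
clock: 29.05
tool_pos: [0.5836, 0.0963, 0.0333]
orientation: [-179.9, -0.2, -173.9]
force: [-0.7, -0.1, -0.8]
opening: 0.06
gripper_force: 30.0
```

Emit:
{"method": "carry_out", "body": {
  "deltas": [
    [[0, 0, 0.012, 0, -1], [0, 0, 0.024, 0, -1], [0.01, 0, 0.024, 0, -1], [0.02, 0, 0.024, 0, -1], [0.03, 0, 0.024, 0, -1]]
  ]
}}

```text
clock: 29.55
tool_pos: [0.5811, 0.0985, 0.033]
orientation: [179.9, 0.3, -173.8]
force: [3.8, -1.0, 4.8]
opening: 0.0599
gripper_force: 30.0
```

Emit:
{"method": "carry_out", "body": {
  "deltas": [
    [[0.01, 0, 0, 0, -1], [0.015, 0, 0, 0, -1], [0.015, 0, 0, 0, -1]]
  ]
}}

```text
clock: 29.85
tool_pos: [0.5791, 0.0987, 0.033]
orientation: [179.9, 0.4, -173.7]
force: [8.1, -2.5, 2.7]
opening: 0.06
gripper_force: 30.0
```

Run:
```python
from h import *
o=ctrl.get_obs();print(indr(tool()[0]),o["force"])
```

```text
[72.6  0.3  8. ] [ 8.06056188 -2.46813833  2.69552662]
```

Emit:
{"method": "carry_out", "body": {
  "deltas": [
    [[0.007, 0, 0, 0, -1], [0.007, 0, 0, 0, -1], [0.002, 0, 0, 0, -1]]
  ]
}}

```text
clock: 30.15
tool_pos: [0.5792, 0.0988, 0.033]
orientation: [179.9, 0.4, -173.7]
force: [5.8, -1.1, 4.1]
opening: 0.0596
gripper_force: 30.0
```

Emit:
{"method": "carry_out", "body": {
  "deltas": [
    [[0, 0, 0.003, 0, 0.6], [0, 0, 0.003, 0, 0.6], [0, 0, 0.003, 0, 0.6], [0, 0, 0, 0, 0.6], [0, 0, -0.2, 0, 0.6]]
  ]
}}

```text
clock: 30.65
tool_pos: [0.5714, 0.0963, 0.0664]
orientation: [-179.8, -0.6, -173.9]
force: [0.7, -0.1, -0.6]
opening: 0.07
gripper_force: 0.0
```

Emit:
{"method": "carry_out", "body": {
  "deltas": [
    [[0, 0, -0.25, 0, 1], [0.1, 0, -0.5, 0, 1], [0.2, 0, -0.65, 0, 1], [0.25, 0, -0.7, 0, 1], [0.25, 0, -0.7, 0, 1]]
  ]
}}

```text
clock: 31.15
tool_pos: [0.5251, 0.0926, 0.2129]
orientation: [179.9, 0.2, -173.8]
force: [-0.5, -0.9, -0.3]
opening: 0.0875
gripper_force: 0.0
```

Run:
```python
from h import *
p=ctrl.snapshot("wrist"); save(p,"w11",(80,100,512,384),1.6)
for b in bushes(p,.039)[:4]: print(b,indr([b[0][0]/1e3,b[0][1]/1e3,.039]))
for d in ctrl.silhouettes(p,"chock")[:1]: print(d["p"],rect(p,d["mask"],.014))
print(tool()[0],go([.452,.36,.2]))
```

```text
(array([550.9,  97.6]), array([60.1, 27.1]), -83.8, [257.0, 190.0], [48.0, 45.0, 39.0], 0.74) [44.4  2.2 14. ]
(array([579.3,  98.7]), array([60.1, 26.9]), -83.8, [258.0, 214.0], [49.0, 46.0, 39.0], 0.7) [72.8  0.2 14. ]
(array([524.6,  93.5]), array([61.1, 26. ]), -83.8, [256.0, 171.0], [50.0, 47.0, 41.0], 0.68) [17.8  1.1 14. ]
(array([454.2, 371.6]), array([65.3, 53.4]), 20.7, [491.0, 139.0], [72.0, 47.0, 31.0], 0.68) [-21.6 285.2  14. ]
0.69 (array([454.8, 393.4]), array([70.7, 57.5]), 20.7)
[0.5251115  0.09220191 0.20942629] [0.2193 1.3706 0.0469 0.    ]
```

View pics/w11.png

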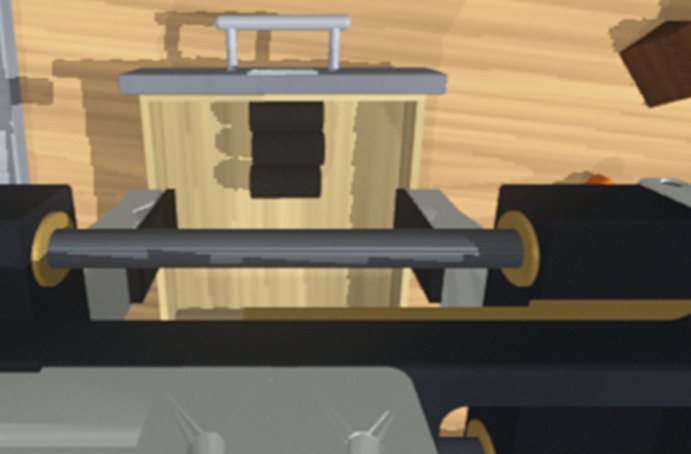

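The three bushes form a tight row at (286,117), (287,147) and (286,180), centred in the drawer. Next is the chock.

Emit:
{"method": "carry_out", "body": {
  "deltas": [
    [[0.12, 0.79, -0.1, 0, 1], [0.12, 0.79, -0.1, 0, 1], [0.12, 0.79, -0.1, 0, 1], [0.12, 0.79, -0.1, 0, 1], [0.12, 0.79, -0.1, 0, 1]]
  ]
}}

```text
clock: 31.8
tool_pos: [0.4841, 0.2484, 0.2289]
orientation: [-179.9, -0.1, -173.7]
force: [0.2, -0.6, 0.4]
opening: 0.0877
gripper_force: 0.0
```

Emit:
{"method": "carry_out", "body": {
  "deltas": [
    [[0.12, 0.79, -0.1, 0, 1], [0.12, 0.79, -0.1, 0, 1], [0.12, 0.79, -0.1, 0, 1], [0.12, 0.79, -0.1, 0, 1], [0.12, 0.79, -0.1, 0, 1]]
  ]
}}

```text
clock: 32.3
tool_pos: [0.4437, 0.4019, 0.249]
orientation: [-179.9, -0.1, -173.8]
force: [-0.0, -1.3, 0.4]
opening: 0.0878
gripper_force: 0.0
```

Run:
```python
from h import *
p=ctrl.snapshot("wrist"); save(p,"w12",(130,60,382,230),3)
for d in ctrl.silhouettes(p,"chock")[:1]: print(d["p"],d["centre"],rect(p,d["mask"],.0),rect(p,d["mask"],.028))
for d in ctrl.spot_point(p,"chock")[:1]: print(d["p"],d["centre"],px2w(p,d["centre"],0))
```

```text
0.85 [261.6, 173.1] (array([455.9, 409.2]), array([66.6, 43.4]), 43.4) (array([450.2, 408.3]), array([62. , 40.4]), 43.4)
0.88 [261.4, 171.8] [0.45554675 0.40842525 0.        ]
```

View pics/w12.png

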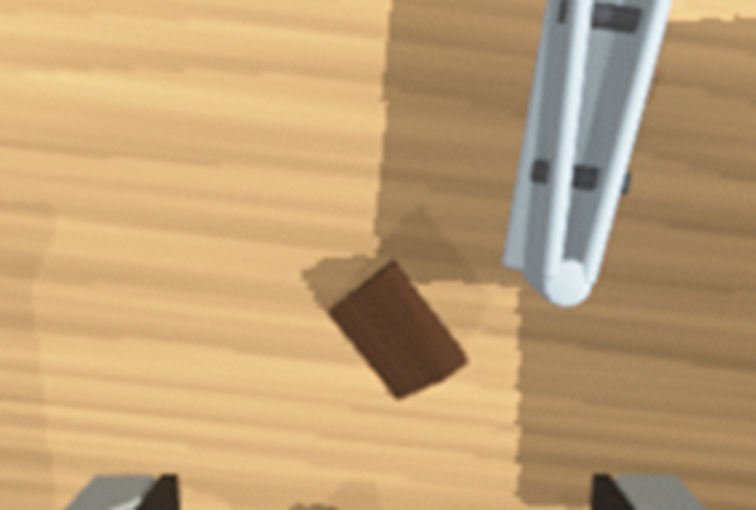

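The chock is at (398,330) in this 3x crop, with its long side running up-left to down-right. To tell which long side is the thin edge, I'll fit the wedge's projected outline to its mask and compare shading.

```bash
cat > fit.py <<'E'
from h import *
from scipy.optimize import minimize
V=np.array([(x,y,z) for y in (-.03,.03) for x,z in ((-.022,0),(-.022,.002),(.006,.028),(.022,.028),(.022,0))])
P=[ctrl.snapshot("wrist"),ctrl.snapshot("scene"),ctrl.snapshot("top")]
M=[]
for p in P:
    d=ctrl.silhouettes(p,"chock")[0]; m=d["mask"]
    col=p["color"].astype(int); near=cv2.dilate(m.astype(np.uint8),np.ones((9,9)))>0
    dark=near&(col.sum(2)<(180 if len(M)==0 else 170)); M.append(m|False)
    print(m.sum(),dark.sum())
def cost(q):
    a=np.radians(q[2]*10); c,s=np.cos(a),np.sin(a); tot=0
    W=V@np.array([[c,-s,0],[s,c,0],[0,0,1]]).T+[q[0]/100,q[1]/100,0]
    for p,m,w in zip(P,M,(1,.5,.3)):
        k=8; u=np.array([w2px(p,x) for x in W]); o=np.floor(u.min(0))-6; r=np.ceil(u.max(0)-o)+8
        im=np.zeros((int(r[1])*k,int(r[0])*k),np.uint8)
        cv2.fillConvexPoly(im,cv2.convexHull(np.round((u-o+.5)*k).astype(np.int32)),255)
        im=cv2.resize(im,(int(r[0]),int(r[1])),interpolation=cv2.INTER_AREA)/255.
        full=np.zeros(m.shape); x0,y0=o.astype(int); hh,ww=full[y0:y0+im.shape[0],x0:x0+im.shape[1]].shape
        full[y0:y0+hh,x0:x0+ww]=im[:hh,:ww]
        tot+=w*np.abs(full-m).sum()/m.sum()
    return tot
for yaw in (-46.6,133.4):
    best=min((minimize(cost,[45.3,40.9,(yaw+d)/10],method="Nelder-Mead",options=dict(initial_simplex=[[45.3,40.9,(yaw+d)/10],[46,40.9,(yaw+d)/10],[45.3,41.6,(yaw+d)/10],[45.3,40.9,(yaw+d)/10+.5]])) for d in (-4,4)),key=lambda r:r.fun)
    print(best.x*[10,10,10],best.fun)
    a=np.radians(best.x[2]*10); c,s=np.cos(a),np.sin(a)
    for x,z in ((-.017,.0066),(-.011,.012),(-.003,.0196),(.01,.028),(.014,.028),(.018,.028)):
        v=[P[0]["color"][tuple(np.round(w2px(P[0],[best.x[0]/100+c*x-s*y,best.x[1]/100+s*x+c*y,z])).astype(int)[::-1])].sum() for y in np.linspace(-.02,.02,15)]
        print(x,round(np.mean(v)),end="; ")
    print()
E
python3 fit.py
```

```text
1188 106
492 435
162 202
[449.9210675  409.61066683 -46.95608035] 0.4528936825613057
-0.017 221; -0.011 202; -0.003 186; 0.01 193; 0.014 184; 0.018 178; 
[452.71431419 407.01105457 134.66927015] 0.23776694894102837
-0.017 174; -0.011 184; -0.003 184; 0.01 190; 0.014 197; 0.018 211;
```

Run:
```python
from h import *
o=ctrl.get_obs(); print(np.round(o["joint_pos"],1),o["orientation"])
print(go([.447,.4127,.20],44.7), go([.447,.4127,.005],44.7), go(dr(.13,.001,.12),96.3))
```

```text
[  60.8   12.5   -7.3    0.   -70.2 -144.6] [ 1.79985702e+02  1.40551666e-02 -1.73878530e+02]
[-0.0207  0.0586  0.255   0.1428] [-0.0205  0.0584  1.23    0.1428] [-7.9710e-01 -1.5682e+00  5.2970e-01 -5.0000e-04]
```

The wedge fit gives origin (453,407) and yaw 135°, with the thin edge toward lower-left; this residual is half that of the reversed fit, and it agrees with the shadow. Joint 6 only allows the turn the other way, so I'll turn +128.5° and turn back at the drawer.

Emit:
{"method": "carry_out", "body": {
  "deltas": [
    [[-0.02, 0.06, 0.25, -0.119, 1], [-0.02, 0.06, 0.25, -0.119, 1], [-0.02, 0.06, 0.25, -0.119, 1], [-0.02, 0.06, 0.25, -0.119, 1], [-0.02, 0.06, 0.25, -0.119, 1]]
  ]
}}

```text
clock: 33.25
tool_pos: [0.4466, 0.4134, 0.2008]
orientation: [-180.0, -0.0, -130.6]
force: [0.3, 0.1, -0.3]
opening: 0.0872
gripper_force: 0.0
```

Emit:
{"method": "carry_out", "body": {
  "deltas": [
    [[0, 0, 0, -0.119, 1], [0, 0, 0, -0.119, 1], [0, 0, 0, -0.119, 1], [0, 0, 0, -0.119, 1], [0, 0, 0, -0.119, 1]]
  ]
}}

```text
clock: 33.75
tool_pos: [0.4466, 0.4134, 0.2009]
orientation: [-180.0, 0.0, -87.8]
force: [-0.7, 0.5, 0.5]
opening: 0.0878
gripper_force: 0.0
```

Emit:
{"method": "carry_out", "body": {
  "deltas": [
    [[0, 0, 0, -0.119, 1], [0, 0, 0, -0.119, 1], [0, 0, 0, -0.119, 1], [0, 0, 0, -0.119, 1], [0, 0, 0, -0.119, 1]]
  ]
}}

```text
clock: 34.25
tool_pos: [0.4466, 0.4134, 0.2009]
orientation: [-180.0, 0.0, -45.0]
force: [-0.2, 0.2, 0.5]
opening: 0.0881
gripper_force: 0.0
```

```bash
sed -i 's/(-46.6,133.4)/(133.4,)/' fit.py; python3 fit.py
python3 - <<'E'
from h import *
print(np.round(ctrl.get_obs()["joint_pos"],1)); print(go([.447,.4127,.005],44.7))
E
```

```text
1724 475
438 433
[ 61.2  15.4 -10.2  -0.  -64.4 -16.7]
[ 5.100e-03  1.300e-03  9.792e-01 -6.000e-04]Traceback (most recent call last):
  File "fit.py", line 7, in <module>
    d=ctrl.silhouettes(p,"chock")[0]; m=d["mask"]
      ~~~~~~~~~~~~~~~~~~~~~~~~~~~^^^
IndexError: list index out of range
```

```bash
sed -i 's/,ctrl.snapshot("top")\]/]/; s/(133.4,)/(133.4,-46.6)/' fit.py; python3 fit.py
```

```text
1679 503
474 436
[453.09106144 408.18804253 134.5378641 ] 0.0684562581399998
-0.017 182; -0.011 180; -0.003 181; 0.01 184; 0.014 187; 0.018 203; 
[450.88177785 410.83481104 -45.83029743] 0.2828519464771808
-0.017 192; -0.011 186; -0.003 177; 0.01 180; 0.014 192; 0.018 179;
```

The fit is now decisive: residual 0.07 against 0.28, with origin (453,408) and yaw 134.5°. Gripping now.

Emit:
{"method": "carry_out", "body": {
  "deltas": [
    [[0, 0, 0.22, 0, 1], [0, 0, 0.46, 0, 1], [0, 0, 0.7, 0, 1], [0, 0, 0.9, 0, 1], [0, 0, 0.98, 0, 1]]
  ]
}}

```text
clock: 35.25
tool_pos: [0.4449, 0.4114, 0.0005]
orientation: [179.7, -0.1, -45.4]
force: [-1.8, -0.8, 3.9]
opening: 0.0876
gripper_force: 3.5
```

Emit:
{"method": "carry_out", "body": {
  "deltas": [
    [[0, 0, 0, 0, 1], [0, 0, 0, 0, -1], [0, 0, 0, 0, -1], [0, 0, 0, 0, -1], [0, 0, 0, 0, -1]]
  ]
}}

```text
clock: 35.75
tool_pos: [0.4466, 0.4139, 0.0052]
orientation: [-180.0, 0.0, -45.3]
force: [-0.1, -0.6, 0.4]
opening: 0.0611
gripper_force: 0.0
```

Emit:
{"method": "carry_out", "body": {
  "deltas": [
    [[0, 0, 0, 0, -1], [0, 0, -0.05, 0, -1], [0, 0, -0.2, 0, -1], [0, 0, -0.45, 0, -1], [0, 0, -0.65, 0, -1]]
  ]
}}

```text
clock: 36.25
tool_pos: [0.4466, 0.4137, 0.1377]
orientation: [-179.9, -0.0, -45.3]
force: [1.1, 1.5, -0.5]
opening: 0.0596
gripper_force: 30.0
```

Run:
```python
from h import *
print(ctrl.get_obs()["orientation"],go(dr(.13,.001,.12)))
```

```text
[-1.79947816e+02 -1.28195816e-02 -4.52865714e+01] [ 1.7607  0.4099 -0.0367  0.    ]
```

Emit:
{"method": "carry_out", "body": {
  "deltas": [
    [[0.88, 0.205, -0.02, 0, -1], [0.88, 0.205, -0.02, 0, -1], [0.88, 0.205, -0.02, 0, -1], [0.88, 0.205, -0.02, 0, -1], [0.88, 0.205, -0.02, 0, -1]]
  ]
}}

```text
clock: 36.75
tool_pos: [0.5425, 0.2564, 0.1396]
orientation: [-180.0, -0.0, -45.5]
force: [0.1, -1.0, -0.2]
opening: 0.0599
gripper_force: 30.0
```

Emit:
{"method": "carry_out", "body": {
  "deltas": [
    [[0.88, 0.205, -0.02, 0.119, -1], [0.88, 0.205, -0.02, 0.119, -1], [0.88, 0.205, -0.02, 0.119, -1], [0.88, 0.205, -0.02, 0.119, -1], [0.88, 0.205, -0.02, 0.119, -1]]
  ]
}}

```text
clock: 37.25
tool_pos: [0.6371, 0.1026, 0.1431]
orientation: [-180.0, -0.0, -88.7]
force: [0.0, 0.3, -0.6]
opening: 0.0599
gripper_force: 30.0
```

Emit:
{"method": "carry_out", "body": {
  "deltas": [
    [[0, 0, 0, 0.119, -1], [0, 0, 0, 0.119, -1], [0, 0, 0, 0.119, -1], [0, 0, 0, 0.119, -1], [0, 0, 0, 0.119, -1]]
  ]
}}

```text
clock: 37.75
tool_pos: [0.6355, 0.1062, 0.1434]
orientation: [-180.0, 0.0, -131.3]
force: [-1.3, 0.2, -1.0]
opening: 0.0598
gripper_force: 30.0
```

Emit:
{"method": "carry_out", "body": {
  "deltas": [
    [[0, 0, 0, 0.1185, -1], [0, 0, 0, 0.1185, -1], [0, 0, 0, 0.1185, -1], [0, 0, 0, 0.1185, -1], [0, 0, 0, 0.1185, -1]]
  ]
}}

```text
clock: 38.25
tool_pos: [0.6355, 0.1063, 0.1433]
orientation: [180.0, 0.0, -174.0]
force: [0.4, 0.4, 0.2]
opening: 0.0595
gripper_force: 30.0
```

Run:
```python
from h import *
print(indr(tool()[0]),go(dr(.128,.0015,.008),96.3))
```

```text
[129.4   1.6 118.3] [ 7.400e-03 -5.000e-04  5.517e-01 -8.000e-04]
```

Emit:
{"method": "carry_out", "body": {
  "deltas": [
    [[0.005, 0, 0.12, 0, -1], [0.005, 0, 0.3, 0, -1], [0.005, 0, 0.44, 0, -1], [0.005, 0, 0.53, 0, -1], [0.005, 0, 0.55, 0, -1]]
  ]
}}

```text
clock: 38.75
tool_pos: [0.6331, 0.1055, 0.0307]
orientation: [-179.9, -0.2, -173.6]
force: [0.1, -0.2, -0.4]
opening: 0.06
gripper_force: 30.0
```

Emit:
{"method": "carry_out", "body": {
  "deltas": [
    [[0, 0, 0.008, 0, -1], [0, 0, 0.016, 0, -1], [0.02, 0, 0.018, 0, -1], [0.04, 0, 0.018, 0, -1], [0.06, 0, 0.018, 0, -1]]
  ]
}}

```text
clock: 39.25
tool_pos: [0.6232, 0.1046, 0.0302]
orientation: [180.0, 0.1, -173.6]
force: [0.6, 0.4, 1.4]
opening: 0.0598
gripper_force: 30.0
```

Run:
```python
from h import *
o=ctrl.get_obs();print(indr(tool()[0]),o["force"])
```

```text
[117.1   1.3   5.2] [0.62469646 0.40846435 1.43208598]
```

Emit:
{"method": "carry_out", "body": {
  "deltas": [
    [[0.008, 0, 0.004, 0, -1], [0.016, 0, 0.004, 0, -1], [0.022, 0, 0.004, 0, -1], [0.022, 0, 0.004, 0, -1]]
  ]
}}

```text
clock: 39.65
tool_pos: [0.6204, 0.1046, 0.0302]
orientation: [180.0, 0.3, -173.6]
force: [2.9, 0.0, 6.1]
opening: 0.06
gripper_force: 30.0
```

Emit:
{"method": "carry_out", "body": {
  "deltas": [
    [[0.006, 0, 0, 0, -1], [0.012, 0, 0, 0, -1], [0.012, 0, 0, 0, -1]]
  ]
}}

```text
clock: 39.95
tool_pos: [0.6182, 0.1045, 0.0302]
orientation: [179.9, 0.3, -173.6]
force: [3.3, 0.8, 5.4]
opening: 0.0598
gripper_force: 30.0
```

Run:
```python
from h import *
o=ctrl.get_obs();print(indr(tool()[0]),o["force"])
```

```text
[112.    1.7   5.2] [3.30638225 0.79767612 5.40707957]
```

Emit:
{"method": "carry_out", "body": {
  "deltas": [
    [[0.006, 0, 0, 0, -1], [0.012, 0, 0, 0, -1], [0.012, 0, 0, 0, -1]]
  ]
}}

```text
clock: 40.25
tool_pos: [0.6158, 0.1042, 0.0303]
orientation: [179.9, 0.3, -173.6]
force: [2.9, 1.7, 5.1]
opening: 0.0598
gripper_force: 30.0
```

Emit:
{"method": "carry_out", "body": {
  "deltas": [
    [[0.006, 0, 0, 0, -1], [0.008, 0, 0, 0, -1], [0.008, 0, 0, 0, -1]]
  ]
}}

```text
clock: 40.55
tool_pos: [0.6149, 0.1042, 0.0303]
orientation: [179.9, 0.4, -173.6]
force: [4.8, 0.9, 3.9]
opening: 0.0599
gripper_force: 30.0
```

Run:
```python
from h import *
o=ctrl.get_obs();print(indr(tool()[0]),o["force"])
```

```text
[108.8   1.8   5.3] [4.84266198 0.91550717 3.86429534]
```

Force is starting to rise, so I'll keep going gently.

Emit:
{"method": "carry_out", "body": {
  "deltas": [
    [[0.006, 0, 0, 0, -1], [0.01, 0, 0, 0, -1], [0.01, 0, 0, 0, -1]]
  ]
}}

```text
clock: 40.85
tool_pos: [0.6129, 0.104, 0.0303]
orientation: [179.9, 0.4, -173.6]
force: [6.2, 0.6, 3.7]
opening: 0.0596
gripper_force: 30.0
```

Run:
```python
from h import *
o=ctrl.get_obs();print(indr(tool()[0]),o["force"])
p=ctrl.snapshot("wrist"); save(p,"w13",(100,100,412,384),2)
```

```text
[106.8   1.8   5.3] [6.19986835 0.56996692 3.67002259]
```

View pics/w13.png

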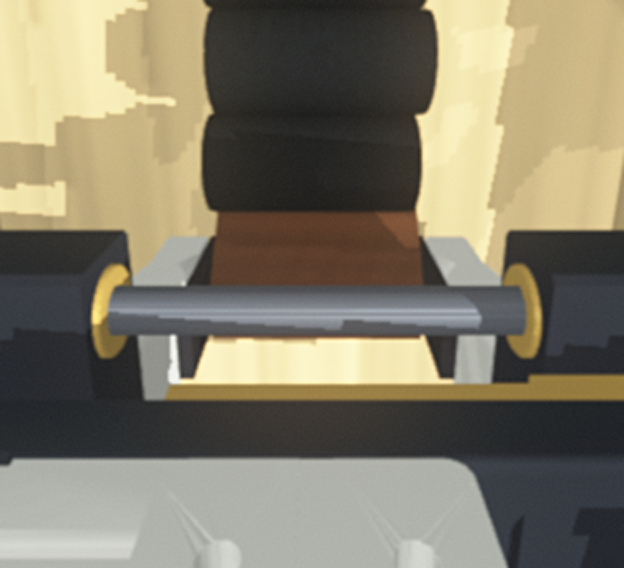

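The chock's slope at (315,245) meets the rear bush at (312,160), and the row looks tight. One more millimetre to check.

Emit:
{"method": "carry_out", "body": {
  "deltas": [
    [[0.005, 0, 0, 0, -1], [0.005, 0, 0, 0, -1], [0.005, 0, 0, 0, -1]]
  ]
}}

```text
clock: 41.2
tool_pos: [0.612, 0.1039, 0.0303]
orientation: [179.9, 0.3, -173.6]
force: [6.6, 0.4, 4.9]
opening: 0.0602
gripper_force: 30.0
```

Run:
```python
from h import *
o=ctrl.get_obs();print(indr(tool()[0]),o["force"])
p=ctrl.snapshot("scene")
for b in bushes(p,.039)[:5]: print(b,indr([b[0][0]/1e3,b[0][1]/1e3,.039]))
```

```text
[105.8   1.8   5.3] [6.59001531 0.35208465 4.88465392]
(array([ 792.5, -138.8]), array([72.5, 26.5]), 44.9, [148.0, 227.0], [187.0, 13.0, 11.0], 0.76) [ 258.6 -259.2   14. ]
(array([510. , 100.1]), array([36. , 12.1]), -79.9, [279.0, 205.0], [25.0, 25.0, 25.0], 0.61) [ 4.   9.2 14. ]
(array([ 292.5, -267.2]), array([56.5, 39.1]), -52.5, [227.0, 110.0], [23.0, 133.5, 50.0], 0.52) [-252.5 -332.    14. ]
(array([587.6,  89.1]), array([32.8,  7.8]), -78.9, [260.0, 222.0], [23.0, 21.0, 18.5], 0.49) [ 80.  -10.2  14. ]
```

```bash
cat > ht.py <<'E'
from h import *
import sys
p=ctrl.snapshot("wrist"); cam=-np.array(p["R"]).T@p["t"]; print("cam in drawer",indr(cam), indr(tool()[0]))
for d in ctrl.silhouettes(p,"bush0"):
    m=d["mask"]; 
    if d["p"]<.2 or p["color"][m].max(axis=1).mean()>110: continue
    ys=np.where(m.any(1))[0]; w=[(r,np.where(m[r])[0][0],np.where(m[r])[0][-1]+1) for r in ys]
    mid=w[len(w)//2]
    print(round(d["p"],2),"rows",ys[0],ys[-1],"width mid",mid, [(b-a) for r,a,b in w])
    for z in (.039,.053): 
        print("   top/bot edge in drawer x at z",z,[indr(px2w(p,[(mid[1]+mid[2])/2,r],z)).tolist()[:2] for r in (ys[0],ys[-1]+1)])
    L=lambda z:np.linalg.norm(px2w(p,[mid[1],mid[0]],z)-px2w(p,[mid[2],mid[0]],z))*1000
    print("   length at z .053:",round(L(.053),1)," .058:",round(L(.058),1)," .048",round(L(.048),1))
E
python3 ht.py
```

```text
cam in drawer [ 33.1   2.3 162.2] [105.8   1.8   5.3]
0.8 rows 159 208 width mid (np.int64(184), np.int64(200), np.int64(311)) [np.int64(93), np.int64(104), np.int64(106), np.int64(107), np.int64(107), np.int64(108), np.int64(108), np.int64(109), np.int64(109), np.int64(109), np.int64(109), np.int64(110), np.int64(110), np.int64(111), np.int64(111), np.int64(111), np.int64(111), np.int64(111), np.int64(111), np.int64(111), np.int64(111), np.int64(111), np.int64(111), np.int64(111), np.int64(111), np.int64(111), np.int64(111), np.int64(111), np.int64(111), np.int64(111), np.int64(111), np.int64(111), np.int64(111), np.int64(111), np.int64(111), np.int64(110), np.int64(110), np.int64(109), np.int64(109), np.int64(109), np.int64(109), np.int64(108), np.int64(107), np.int64(107), np.int64(107), np.int64(106), np.int64(105), np.int64(104), np.int64(102), np.int64(74)]
   top/bot edge in drawer x at z 0.039 [[57.6, 1.0], [87.5, 1.0]]
   top/bot edge in drawer x at z 0.053 [[55.3, 1.1], [82.3, 1.1]]
   length at z .053: 58.0  .058: 55.8  .048 60.1
0.68 rows 106 159 width mid (np.int64(133),
[... 1471 characters left out ...]
.int64(122), np.int64(122), np.int64(122), np.int64(122), np.int64(122), np.int64(122), np.int64(122), np.int64(121), np.int64(121), np.int64(120), np.int64(120), np.int64(120), np.int64(119), np.int64(119), np.int64(118), np.int64(118), np.int64(118), np.int64(118), np.int64(118), np.int64(117), np.int64(118), np.int64(116), np.int64(116), np.int64(116), np.int64(116), np.int64(116), np.int64(114), np.int64(114), np.int64(114), np.int64(112), np.int64(112), np.int64(111), np.int64(110), np.int64(106), np.int64(14)]
   top/bot edge in drawer x at z 0.039 [[0.9, 1.7], [29.7, 1.8]]
   top/bot edge in drawer x at z 0.053 [[3.9, 1.8], [30.0, 1.8]]
   length at z .053: 57.2  .058: 55.1  .048 59.3
```

Run:
```python
from h import *
p=ctrl.snapshot("wrist")
for r in range(204,216,2): print(r,p["color"][r,230:290:20].tolist())
for r in range(262,274,2): print(r,p["color"][r,230:290:20].tolist())
g=p["color"][:,240:280].astype(int).sum(2).mean(1)
print([(r,round(g[r])) for r in range(204,276,2)])
for r in (220,224,228,266,268,270): print(r,indr(px2w(p,[256,r],.053)))
```

```text
204 [[39, 37, 34], [35, 34, 32], [36, 34, 31]]
206 [[37, 35, 31], [33, 31, 29], [38, 34, 30]]
208 [[79, 54, 41], [77, 53, 37], [80, 56, 42]]
210 [[96, 62, 43], [94, 61, 41], [97, 63, 43]]
212 [[95, 64, 44], [93, 63, 43], [95, 64, 44]]
214 [[93, 63, 43], [92, 61, 42], [92, 61, 41]]
262 [[128, 133, 140], [92, 92, 93], [112, 114, 119]]
264 [[112, 114, 119], [90, 89, 90], [91, 89, 90]]
266 [[83, 81, 83], [86, 84, 85], [84, 82, 85]]
268 [[123, 94, 69], [116, 88, 64], [136, 104, 74]]
270 [[197, 175, 127], [242, 224, 165], [255, 246, 195]]
272 [[245, 234, 178], [253, 246, 204], [251, 243, 200]]
[(204, 99), (206, 99), (208, 173), (210, 200), (212, 200), (214, 196), (216, 190), (218, 187), (220, 183), (222, 184), (224, 194), (226, 200), (228, 201), (230, 196), (232, 195), (234, 196), (236, 199), (238, 200), (240, 200), (242, 211), (244, 236), (246, 271), (248, 318), (250, 354), (252, 390), (254, 453), (256, 459), (258, 506), (260, 422), (262, 311), (264, 270), (266, 254), (268, 291), (270, 640), (272, 676), (274, 692)]
220 [88.7  1.4 28. ]
224 [91.   1.4 28. ]
228 [93.4  1.4 28. ]
266 [117.    1.4  28. ]
268 [118.3   1.4  28. ]
270 [119.6   1.4  28. ]
```

The chock may be lifting the rear bush slightly: its origin reads about 97 mm where I expected about 101. I'll back off 5 mm and compare.

Emit:
{"method": "carry_out", "body": {
  "deltas": [
    [[-0.01, 0, 0, 0, -1], [-0.02, 0, 0, 0, -1], [-0.025, 0, 0, 0, -1], [-0.025, 0, 0, 0, -1]]
  ]
}}

```text
clock: 41.85
tool_pos: [0.6149, 0.1042, 0.0301]
orientation: [180.0, 0.1, -173.6]
force: [-1.5, 3.1, 10.9]
opening: 0.0599
gripper_force: 30.0
```

```bash
sed -i 's/, \[(b-a) for r,a,b in w\])/)/' ht.py; python3 ht.py; python3 -c "
from h import *
print(ctrl.get_obs()['force'])"
```

```text
cam in drawer [ 36.7   2.4 162.4] [108.7   1.8   5.1]
0.94 rows 159 209 width mid (np.int64(184), np.int64(200), np.int64(311))
   top/bot edge in drawer x at z 0.039 [[60.6, 1.0], [91.1, 0.9]]
   top/bot edge in drawer x at z 0.053 [[58.4, 1.1], [85.9, 1.1]]
   length at z .053: 58.0  .058: 55.8  .048 60.1
0.89 rows 47 105 width mid (np.int64(76), np.int64(196), np.int64(317))
   top/bot edge in drawer x at z 0.039 [[3.8, 1.5], [32.2, 1.5]]
   top/bot edge in drawer x at z 0.053 [[6.9, 1.6], [32.6, 1.6]]
   length at z .053: 56.8  .058: 54.7  .048 58.9
0.6 rows 105 159 width mid (np.int64(132), np.int64(201), np.int64(320))
   top/bot edge in drawer x at z 0.039 [[31.7, 3.6], [61.2, 3.8]]
   top/bot edge in drawer x at z 0.053 [[32.2, 3.5], [58.9, 3.6]]
   length at z .053: 58.9  .058: 56.7  .048 61.1
[-1.55216205  3.16619807 10.6634356 ]
```

The row didn't shift in the wrist image, so the drawer itself had moved with the chock; it has only light friction. I'll reduce the down-force and push outward until the drawer meets its stop.

Emit:
{"method": "carry_out", "body": {
  "deltas": [
    [[0.01, 0, -0.004, 0, -1], [0.02, 0, -0.004, 0, -1], [0.03, 0, -0.004, 0, -1], [0.035, 0, -0.004, 0, -1], [0.035, 0, -0.004, 0, -1]]
  ]
}}

```text
clock: 42.45
tool_pos: [0.6088, 0.1033, 0.0302]
orientation: [180.0, 0.2, -173.6]
force: [4.6, 2.7, 4.6]
opening: 0.0598
gripper_force: 30.0
```

Emit:
{"method": "carry_out", "body": {
  "deltas": [
    [[0.006, 0, 0, 0, -1], [0.01, 0, 0, 0, -1], [0.01, 0, 0, 0, -1]]
  ]
}}

```text
clock: 42.75
tool_pos: [0.6069, 0.1031, 0.0302]
orientation: [180.0, 0.2, -173.6]
force: [5.4, 1.8, 4.3]
opening: 0.0595
gripper_force: 30.0
```

```bash
python3 ht.py; python3 -c "
from h import *
print(ctrl.get_obs()['force'])"
```

```text
cam in drawer [ 28.4   2.2 162.3] [100.7   1.6   5.2]
0.92 rows 59 113 width mid (np.int64(86), np.int64(197), np.int64(318))
   top/bot edge in drawer x at z 0.039 [[1.2, 1.8], [28.2, 1.9]]
   top/bot edge in drawer x at z 0.053 [[3.8, 1.9], [28.2, 1.9]]
   length at z .053: 57.3  .058: 55.1  .048 59.4
0.82 rows 168 217 width mid (np.int64(193), np.int64(199), np.int64(311))
   top/bot edge in drawer x at z 0.039 [[57.7, 0.5], [88.1, 0.5]]
   top/bot edge in drawer x at z 0.053 [[54.9, 0.7], [82.4, 0.6]]
   length at z .053: 59.1  .058: 56.9  .048 61.3
0.72 rows 113 168 width mid (np.int64(141), np.int64(200), np.int64(322))
   top/bot edge in drawer x at z 0.039 [[27.7, 3.7], [58.2, 3.9]]
   top/bot edge in drawer x at z 0.053 [[27.7, 3.6], [55.4, 3.7]]
   length at z .053: 61.0  .058: 58.7  .048 63.2
[5.3960957  1.85758268 5.28678088]
```

Bush 2 now looks about 5 mm closer to the camera, so it is being squeezed upward and I've pushed too far. I'll unload the chock vertically and retreat to let the row settle.

Emit:
{"method": "carry_out", "body": {
  "deltas": [
    [[0, 0, -0.01, 0, -1], [-0.01, 0, -0.015, 0, -1], [-0.025, 0, -0.015, 0, -1], [-0.04, 0, -0.015, 0, -1], [-0.04, 0, -0.015, 0, -1]]
  ]
}}

```text
clock: 43.35
tool_pos: [0.6134, 0.1031, 0.0318]
orientation: [-180.0, -0.0, -173.6]
force: [3.5, 0.2, -1.8]
opening: 0.0599
gripper_force: 30.0
```

```bash
python3 ht.py; python3 -c "
from h import *
print(ctrl.get_obs()['force'])"
```

```text
cam in drawer [ 35.5   1.7 164.2] [107.    0.9   6.9]
0.95 rows 46 104 width mid (np.int64(75), np.int64(199), np.int64(319))
   top/bot edge in drawer x at z 0.039 [[1.3, 2.0], [30.0, 2.0]]
   top/bot edge in drawer x at z 0.053 [[4.5, 1.9], [30.5, 2.0]]
   length at z .053: 57.0  .058: 54.9  .048 59.1
0.93 rows 156 204 width mid (np.int64(180), np.int64(200), np.int64(311))
   top/bot edge in drawer x at z 0.039 [[57.6, 0.1], [86.9, 0.1]]
   top/bot edge in drawer x at z 0.053 [[55.5, 0.2], [82.1, 0.2]]
   length at z .053: 58.5  .058: 56.3  .048 60.6
0.82 rows 103 156 width mid (np.int64(130), np.int64(203), np.int64(319))
   top/bot edge in drawer x at z 0.039 [[29.0, 3.1], [58.2, 3.2]]
   top/bot edge in drawer x at z 0.053 [[29.6, 3.0], [56.0, 3.1]]
   length at z .053: 58.1  .058: 56.0  .048 60.2
[ 3.00345796  1.04511794 -2.53601803]
```

Emit:
{"method": "carry_out", "body": {
  "deltas": [
    [[-0.01, 0, 0, 0, -1], [-0.025, 0, 0, 0, -1], [-0.04, 0, 0, 0, -1], [-0.04, 0, 0, 0, -1]]
  ]
}}

```text
clock: 43.85
tool_pos: [0.6211, 0.1041, 0.0321]
orientation: [-180.0, -0.0, -173.7]
force: [0.4, 0.1, -1.0]
opening: 0.0597
gripper_force: 30.0
```

```bash
python3 ht.py; python3 -c "
from h import *
print(ctrl.get_obs()['force'])
p=ctrl.snapshot('wrist'); save(p,'w14',(130,30,382,290),2.3)"
```

```text
cam in drawer [ 43.3   1.8 164.5] [114.7   1.    7.1]
0.87 rows 28 90 width mid (np.int64(59), np.int64(197), np.int64(319))
   top/bot edge in drawer x at z 0.039 [[0.8, 1.6], [30.7, 1.6]]
   top/bot edge in drawer x at z 0.053 [[4.8, 1.6], [31.9, 1.6]]
   length at z .053: 57.3  .058: 55.2  .048 59.4
0.79 rows 141 191 width mid (np.int64(166), np.int64(201), np.int64(310))
   top/bot edge in drawer x at z 0.039 [[57.0, 0.2], [86.7, 0.2]]
   top/bot edge in drawer x at z 0.053 [[55.7, 0.4], [82.7, 0.4]]
   length at z .053: 56.7  .058: 54.7  .048 58.8
0.65 rows 88 143 width mid (np.int64(116), np.int64(203), np.int64(318))
   top/bot edge in drawer x at z 0.039 [[29.2, 2.9], [58.7, 3.0]]
   top/bot edge in drawer x at z 0.053 [[30.5, 2.8], [57.3, 2.9]]
   length at z .053: 57.0  .058: 54.9  .048 59.0
[-0.45022227 -1.18055446 -0.43281543]
```

View pics/w14.png

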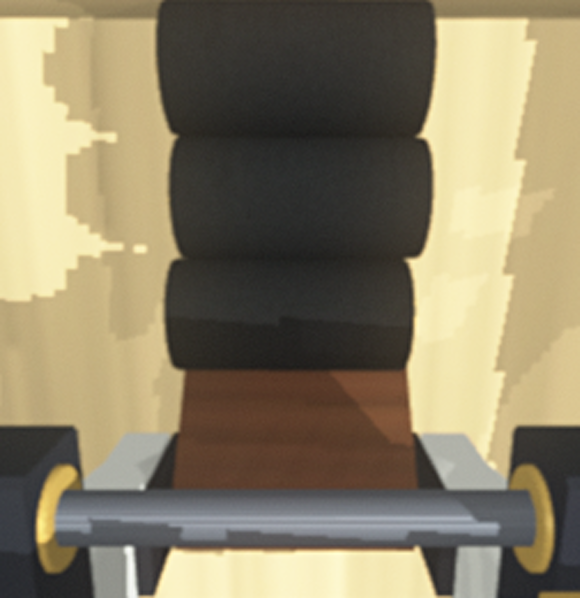

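In the relaxed state all three bushes lie flat and the chock faces the row correctly. I'll approach again gently, aiming for first contact at about 109–110 mm.

Emit:
{"method": "carry_out", "body": {
  "deltas": [
    [[0, 0, 0.007, 0, -1], [0.008, 0, 0.007, 0, -1], [0.016, 0, 0.007, 0, -1], [0.016, 0, 0.007, 0, -1]]
  ]
}}

```text
clock: 44.4
tool_pos: [0.6175, 0.1037, 0.0308]
orientation: [-180.0, -0.0, -173.6]
force: [0.5, -0.7, -1.0]
opening: 0.0598
gripper_force: 30.0
```

Emit:
{"method": "carry_out", "body": {
  "deltas": [
    [[0.004, 0, 0, 0, -1], [0.005, 0, 0, 0, -1], [0.005, 0, 0, 0, -1]]
  ]
}}

```text
clock: 44.7
tool_pos: [0.6168, 0.1037, 0.0308]
orientation: [180.0, 0.0, -173.6]
force: [-0.7, 0.4, -0.7]
opening: 0.0599
gripper_force: 30.0
```

Emit:
{"method": "carry_out", "body": {
  "deltas": [
    [[0.004, 0, 0, 0, -1], [0.005, 0, 0, 0, -1], [0.005, 0, 0, 0, -1]]
  ]
}}

```text
clock: 45.0
tool_pos: [0.6161, 0.1036, 0.0308]
orientation: [180.0, 0.0, -173.6]
force: [1.6, -0.3, -1.3]
opening: 0.0599
gripper_force: 30.0
```

```bash
python3 ht.py; python3 -c "
from h import *
print(ctrl.get_obs()['force'])"
```

```text
cam in drawer [ 38.1   1.8 163.2] [109.8   1.1   5.8]
0.66 rows 151 200 width mid (np.int64(176), np.int64(202), np.int64(310))
   top/bot edge in drawer x at z 0.039 [[57.3, 0.6], [86.8, 0.6]]
   top/bot edge in drawer x at z 0.053 [[55.5, 0.7], [82.2, 0.7]]
   length at z .053: 56.2  .058: 54.2  .048 58.3
0.58 rows 98 151 width mid (np.int64(125), np.int64(203), np.int64(319))
   top/bot edge in drawer x at z 0.039 [[29.2, 3.3], [57.9, 3.4]]
   top/bot edge in drawer x at z 0.053 [[30.0, 3.1], [56.0, 3.3]]
   length at z .053: 57.4  .058: 55.3  .048 59.5
0.58 rows 39 99 width mid (np.int64(69), np.int64(197), np.int64(319))
   top/bot edge in drawer x at z 0.039 [[1.1, 1.6], [30.2, 1.7]]
   top/bot edge in drawer x at z 0.053 [[4.5, 1.7], [30.9, 1.7]]
   length at z .053: 57.2  .058: 55.1  .048 59.3
[ 0.55545511 -0.57145311 -1.56949633]
```

Emit:
{"method": "carry_out", "body": {
  "deltas": [
    [[0.003, 0, 0, 0, -1], [0.004, 0, 0, 0, -1], [0.004, 0, 0, 0, -1], [0.004, 0, 0, 0, -1]]
  ]
}}

```text
clock: 45.5
tool_pos: [0.6152, 0.1036, 0.0308]
orientation: [180.0, 0.0, -173.6]
force: [2.5, 0.7, -2.6]
opening: 0.0598
gripper_force: 30.0
```

Emit:
{"method": "carry_out", "body": {
  "deltas": [
    [[0.003, 0, 0, 0, -1], [0.004, 0, 0, 0, -1], [0.004, 0, 0, 0, -1], [0.004, 0, 0, 0, -1]]
  ]
}}

```text
clock: 45.9
tool_pos: [0.6142, 0.1034, 0.0308]
orientation: [180.0, -0.0, -173.6]
force: [2.2, 1.3, -1.9]
opening: 0.0603
gripper_force: 30.0
```

Emit:
{"method": "carry_out", "body": {
  "deltas": [
    [[0.003, 0, 0, 0, -1], [0.004, 0, 0, 0, -1], [0.004, 0, 0, 0, -1], [0.004, 0, 0, 0, -1]]
  ]
}}

```text
clock: 46.3
tool_pos: [0.6134, 0.1033, 0.0308]
orientation: [180.0, -0.0, -173.6]
force: [1.4, 1.3, -1.9]
opening: 0.06
gripper_force: 30.0
```

```bash
python3 ht.py; python3 -c "
from h import *
print(ctrl.get_obs()['force'])"
```

```text
cam in drawer [ 35.5   1.8 163.2] [107.2   1.    5.7]
0.96 rows 45 104 width mid (np.int64(75), np.int64(197), np.int64(319))
   top/bot edge in drawer x at z 0.039 [[1.1, 1.6], [30.1, 1.7]]
   top/bot edge in drawer x at z 0.053 [[4.3, 1.7], [30.6, 1.7]]
   length at z .053: 57.5  .058: 55.4  .048 59.7
0.84 rows 157 205 width mid (np.int64(181), np.int64(200), np.int64(312))
   top/bot edge in drawer x at z 0.039 [[58.0, 0.6], [87.2, 0.6]]
   top/bot edge in drawer x at z 0.053 [[55.9, 0.7], [82.3, 0.7]]
   length at z .053: 58.6  .058: 56.4  .048 60.8
0.81 rows 102 157 width mid (np.int64(130), np.int64(202), np.int64(319))
   top/bot edge in drawer x at z 0.039 [[28.5, 3.0], [58.6, 3.1]]
   top/bot edge in drawer x at z 0.053 [[29.2, 2.9], [56.4, 3.0]]
   length at z .053: 58.2  .058: 56.0  .048 60.3
[ 2.64689787  0.81996942 -2.46669482]
```

Contact begins at about 109.4 mm, where the force rises by about 2 N. I'll retreat to let the row settle, then come back to just touching.

Emit:
{"method": "carry_out", "body": {
  "deltas": [
    [[-0.01, 0, 0, 0, -1], [-0.018, 0, 0, 0, -1], [-0.018, 0, 0, 0, -1], [-0.018, 0, 0, 0, -1], [-0.018, 0, 0, 0, -1]]
  ]
}}

```text
clock: 46.9
tool_pos: [0.6168, 0.1035, 0.0307]
orientation: [-180.0, -0.0, -173.7]
force: [-0.2, 0.6, -1.6]
opening: 0.0598
gripper_force: 30.0
```

Emit:
{"method": "carry_out", "body": {
  "deltas": [
    [[0.003, 0, 0, 0, -1], [0.005, 0, 0, 0, -1], [0.005, 0, 0, 0, -1], [0.005, 0, 0, 0, -1], [0.005, 0, 0, 0, -1]]
  ]
}}

```text
clock: 47.4
tool_pos: [0.6161, 0.1036, 0.0307]
orientation: [-180.0, 0.0, -173.6]
force: [1.2, 0.1, -0.8]
opening: 0.0597
gripper_force: 30.0
```

```bash
python3 ht.py; python3 -c "
from h import *
print(ctrl.get_obs()['force'])"
```

```text
cam in drawer [ 38.1   1.8 163.2] [109.8   1.    5.7]
0.89 rows 151 199 width mid (np.int64(175), np.int64(200), np.int64(310))
   top/bot edge in drawer x at z 0.039 [[57.3, 0.0], [86.2, -0.0]]
   top/bot edge in drawer x at z 0.053 [[55.5, 0.2], [81.6, 0.1]]
   length at z .053: 57.2  .058: 55.1  .048 59.3
0.66 rows 98 151 width mid (np.int64(125), np.int64(202), np.int64(318))
   top/bot edge in drawer x at z 0.039 [[29.2, 2.7], [57.9, 2.8]]
   top/bot edge in drawer x at z 0.053 [[30.0, 2.6], [56.0, 2.7]]
   length at z .053: 57.4  .058: 55.3  .048 59.5
0.61 rows 39 99 width mid (np.int64(69), np.int64(197), np.int64(319))
   top/bot edge in drawer x at z 0.039 [[1.1, 1.6], [30.2, 1.7]]
   top/bot edge in drawer x at z 0.053 [[4.5, 1.6], [31.0, 1.7]]
   length at z .053: 57.2  .058: 55.1  .048 59.3
[ 1.23596244  0.43463506 -1.69991803]
```

Emit:
{"method": "carry_out", "body": {
  "deltas": [
    [[0, 0, 0.003, 0, -1], [0, 0, 0.003, 0, -1], [0.002, 0, 0.003, 0, -1], [0.004, 0, 0.003, 0, -1], [0.004, 0, 0.003, 0, -1]]
  ]
}}

```text
clock: 48.0
tool_pos: [0.6154, 0.1036, 0.0302]
orientation: [180.0, 0.0, -173.6]
force: [1.2, 0.1, -0.8]
opening: 0.0598
gripper_force: 30.0
```

```bash
python3 ht.py | grep -v top; python3 -c "
from h import *
print(ctrl.get_obs()['force'])"
```

```text
cam in drawer [ 37.4   1.9 162.6] [109.2   1.1   5.2]
0.95 rows 100 152 width mid (np.int64(126), np.int64(202), np.int64(317))
   length at z .053: 56.7  .058: 54.6  .048 58.8
0.86 rows 41 100 width mid (np.int64(71), np.int64(196), np.int64(319))
   length at z .053: 57.5  .058: 55.4  .048 59.7
0.83 rows 153 200 width mid (np.int64(177), np.int64(201), np.int64(310))
   length at z .053: 56.6  .058: 54.5  .048 58.7
[ 0.73746313  0.38413932 -0.99568136]
```

Emit:
{"method": "carry_out", "body": {
  "deltas": [
    [[0.002, 0, 0.001, 0, -1], [0.003, 0, 0.001, 0, -1], [0.003, 0, 0.001, 0, -1], [0.003, 0, 0.001, 0, -1]]
  ]
}}

```text
clock: 48.5
tool_pos: [0.6153, 0.1036, 0.0302]
orientation: [180.0, 0.1, -173.6]
force: [3.6, -0.5, -0.8]
opening: 0.06
gripper_force: 30.0
```

```bash
python3 ht.py; python3 -c "
from h import *
print(ctrl.get_obs()['force'])"
```

```text
cam in drawer [ 37.2   1.9 162.6] [109.    1.2   5.2]
0.82 rows 99 153 width mid (np.int64(126), np.int64(202), np.int64(319))
   top/bot edge in drawer x at z 0.039 [[29.0, 3.1], [58.2, 3.2]]
   top/bot edge in drawer x at z 0.053 [[29.7, 3.0], [56.2, 3.1]]
   length at z .053: 57.7  .058: 55.5  .048 59.8
0.8 rows 40 99 width mid (np.int64(70), np.int64(197), np.int64(319))
   top/bot edge in drawer x at z 0.039 [[0.9, 1.7], [29.5, 1.8]]
   top/bot edge in drawer x at z 0.053 [[4.3, 1.7], [30.2, 1.8]]
   length at z .053: 57.0  .058: 54.9  .048 59.1
0.78 rows 153 201 width mid (np.int64(177), np.int64(201), np.int64(310))
   top/bot edge in drawer x at z 0.039 [[57.6, 0.4], [86.4, 0.4]]
   top/bot edge in drawer x at z 0.053 [[55.7, 0.5], [81.8, 0.5]]
   length at z .053: 56.6  .058: 54.5  .048 58.7
[ 4.1467082  -0.3071737   0.20720466]
```

The force jumped to 4 N while the chock barely moved, and all bushes are still flat, so the row is snug. Releasing now.

Emit:
{"method": "carry_out", "body": {
  "deltas": [
    [[0, 0, 0, 0, -0.5], [0, 0, 0, 0, 0.7], [0, 0, 0, 0, 0.7], [0, 0, 0, 0, 0.7], [0, 0, -0.1, 0, 0.7]]
  ]
}}

```text
clock: 49.1
tool_pos: [0.6121, 0.1025, 0.0473]
orientation: [-179.9, -0.3, -173.7]
force: [0.5, -0.6, 0.4]
opening: 0.0739
gripper_force: 0.0
```

Emit:
{"method": "carry_out", "body": {
  "deltas": [
    [[0, 0, -0.2, 0, 0.7], [0, 0, -0.4, 0, 0.7], [0, 0, -0.6, 0, 0.7], [0.05, 0, -0.75, 0, 0.7], [0.1, 0, -0.8, 0, 0.7]]
  ]
}}

```text
clock: 49.6
tool_pos: [0.5955, 0.1015, 0.2135]
orientation: [179.9, 0.2, -173.6]
force: [0.4, 0.3, 0.1]
opening: 0.0747
gripper_force: 0.0
```

```bash
python3 ht.py
python3 - <<'E'
from h import *
p=ctrl.snapshot("wrist")
for d in ctrl.silhouettes(p,"chock")[:1]:
    print(d["p"],rect(p,d["mask"],.039)); w=rect(p,d["mask"],.053)[0]/1e3; print(indr([*w,.053]))
    r=np.where(d["mask"].any(1))[0]; print([indr(px2w(p,[256,q],.053)) for q in (r[0],r[-1]+1)])
for d in ctrl.spot_point(p,"drawer_handle")[:1]: print(px2w(p,d["centre"],.0455))
E
```

```text
cam in drawer [ 16.8   1.8 345.6] [ 87.7   1.2 188.7]
0.97 rows 101 124 width mid (np.int64(113), np.int64(232), np.int64(283))
   top/bot edge in drawer x at z 0.039 [[1.8, 1.2], [29.4, 1.2]]
   top/bot edge in drawer x at z 0.053 [[2.4, 1.2], [28.9, 1.3]]
   length at z .053: 58.6  .058: 57.7  .048 59.5
0.85 rows 149 171 width mid (np.int64(160), np.int64(232), np.int64(281))
   top/bot edge in drawer x at z 0.039 [[58.5, 0.0], [87.7, 0.0]]
   top/bot edge in drawer x at z 0.053 [[56.7, 0.1], [84.7, 0.1]]
   length at z .053: 59.0  .058: 58.1  .048 59.9
0.8 rows 125 148 width mid (np.int64(137), np.int64(234), np.int64(283))
   top/bot edge in drawer x at z 0.039 [[29.4, 2.4], [58.5, 2.5]]
   top/bot edge in drawer x at z 0.053 [[28.9, 2.4], [56.7, 2.5]]
   length at z .053: 57.7  .058: 56.7  .048 58.6
0.62 (array([611.8, 104.5]), array([62.7, 44. ]), -85.0)
[101.9   2.4  28. ]
[array([81.4, -0.5, 28. ]), array([124.9,  -0.5,  28. ])]
[0.45483192 0.08337167 0.0455    ]
```

The chock sits at about 102 mm from the front wall, where expected, and the row is undisturbed. I'll now push the bar shut slowly with closed fingers from in front.

Run:
```python
from h import *
print(go(dr(-.098,0,.175),96.3), go(dr(-.098,0,.009),96.3))
```

```text
[ 9.282e-01 -3.900e-03  4.410e-02  1.000e-04] [ 9.263e-01 -3.600e-03  8.741e-01  1.000e-04]
```

Emit:
{"method": "carry_out", "body": {
  "deltas": [
    [[0.93, -0.004, 0.04, 0, -1], [0.93, -0.004, 0.04, 0, -1], [0.93, -0.004, 0.04, 0, -1], [0.93, -0.004, 0.04, 0, -1], [0.93, -0.004, 0.04, 0, -1]]
  ]
}}

```text
clock: 50.35
tool_pos: [0.4058, 0.0783, 0.2006]
orientation: [-180.0, -0.2, -173.6]
force: [1.6, 1.3, 0.2]
opening: 0.04
gripper_force: 0.0
```

Emit:
{"method": "carry_out", "body": {
  "deltas": [
    [[0, 0, 0.2, 0, -1], [0, 0, 0.42, 0, -1], [0, 0, 0.64, 0, -1], [0, 0, 0.8, 0, -1], [0, 0, 0.83, 0, -1]]
  ]
}}

```text
clock: 50.85
tool_pos: [0.4075, 0.0779, 0.032]
orientation: [-179.8, -0.4, -173.7]
force: [0.1, -0.7, 0.3]
opening: 0.0022
gripper_force: 0.0
```

Emit:
{"method": "carry_out", "body": {
  "deltas": [
    [[-0.02, 0, 0, 0, -1], [-0.05, 0, 0, 0, -1], [-0.08, 0, 0, 0, -1], [-0.1, 0, 0, 0, -1], [-0.11, 0, 0, 0, -1]]
  ]
}}

```text
clock: 51.35
tool_pos: [0.433, 0.0827, 0.0368]
orientation: [179.9, 0.1, -173.7]
force: [0.1, -0.3, 0.1]
opening: 0.0003
gripper_force: 0.0
```

Run:
```python
from h import *
o=ctrl.get_obs();print(indr(tool()[0]),o["force"],o["opening"],go(dr(-.07,0,.009),96.3))
```

```text
[-74.4   0.4  11.8] [ 0.13347733 -0.34007448  0.09097864] 0.00026861486829131507 [-0.0222 -0.0019  0.0141  0.0001]
```

Emit:
{"method": "carry_out", "body": {
  "deltas": [
    [[-0.005, 0, 0.01, 0, -1], [-0.015, 0, 0.02, 0, -1], [-0.03, 0, 0.025, 0, -1], [-0.05, 0, 0.025, 0, -1], [-0.075, 0, 0.025, 0, -1]]
  ]
}}

```text
clock: 51.85
tool_pos: [0.4462, 0.0835, 0.0306]
orientation: [-180.0, -0.1, -173.7]
force: [-3.1, -0.9, -1.2]
opening: 0.0002
gripper_force: 1.3
```

Emit:
{"method": "carry_out", "body": {
  "deltas": [
    [[-0.03, 0, 0, 0, -1], [-0.06, 0, 0, 0, -1], [-0.09, 0, 0, 0, -1], [-0.12, 0, 0, 0, -1], [-0.15, 0, 0, 0, -1]]
  ]
}}

```text
clock: 52.35
tool_pos: [0.4769, 0.0871, 0.0308]
orientation: [-180.0, -0.0, -173.7]
force: [-2.1, -1.9, -1.5]
opening: 0.0003
gripper_force: 1.4
```

Emit:
{"method": "carry_out", "body": {
  "deltas": [
    [[-0.03, 0, 0, 0, -1], [-0.06, 0, 0, 0, -1], [-0.09, 0, 0, 0, -1], [-0.12, 0, 0, 0, -1], [-0.15, 0, 0, 0, -1]]
  ]
}}

```text
clock: 52.85
tool_pos: [0.5069, 0.0906, 0.031]
orientation: [-180.0, -0.0, -173.6]
force: [-2.3, -2.4, -1.8]
opening: 0.0005
gripper_force: 1.4
```

Run:
```python
from h import *
o=ctrl.get_obs();print(indr(tool()[0]),o["force"])
p=ctrl.snapshot("scene")
for b in bushes(p,.039)[:6]: print(b[0],b[1],b[4])
for k in ("drawer_handle","row_start"):
    for d in ctrl.spot_point(p,k)[:1]: print(k,px2w(p,d["centre"],.0455 if k[0]=="d" else .025))
```

```text
[-0.1  0.1  6. ] [-2.25729056 -2.38155732 -1.83894231]
[648.9 105.3] [66.6 33.7] [30.5, 26.5, 24.0]
[ 793.9 -137.5] [70.2 26.5] [179.0, 14.0, 11.0]
[ 294.3 -265.7] [63.  43.9] [23.0, 126.0, 48.0]
[589.9 100. ] [61.7 26.9] [25.0, 24.0, 23.0]
[617.5 102.8] [64.4 31.9] [25.0, 25.0, 23.0]
drawer_handle [0.5236726 0.0874388 0.0455   ]
row_start [0.59213154 0.09445405 0.025     ]
```

The row is riding along intact. I'll keep going.

Emit:
{"method": "carry_out", "body": {
  "deltas": [
    [[-0.03, 0, 0, 0, -1], [-0.06, 0, 0, 0, -1], [-0.09, 0, 0, 0, -1], [-0.12, 0, 0, 0, -1], [-0.15, 0, 0, 0, -1]]
  ]
}}

```text
clock: 53.55
tool_pos: [0.5368, 0.094, 0.031]
orientation: [180.0, 0.0, -173.6]
force: [-2.5, 0.2, 1.7]
opening: 0.0007
gripper_force: 1.4
```

Emit:
{"method": "carry_out", "body": {
  "deltas": [
    [[-0.03, 0, 0, 0, -1], [-0.06, 0, 0, 0, -1], [-0.09, 0, 0, 0, -1], [-0.12, 0, 0, 0, -1], [-0.15, 0, 0, 0, -1]]
  ]
}}

```text
clock: 54.05
tool_pos: [0.5665, 0.0973, 0.0309]
orientation: [-180.0, -0.0, -173.6]
force: [-3.4, 0.5, 0.6]
opening: 0.0001
gripper_force: 1.4
```

Emit:
{"method": "carry_out", "body": {
  "deltas": [
    [[-0.03, 0, 0, 0, -1], [-0.06, 0, 0, 0, -1], [-0.09, 0, 0, 0, -1], [-0.12, 0, 0, 0, -1], [-0.15, 0, 0, 0, -1]]
  ]
}}

```text
clock: 54.55
tool_pos: [0.5963, 0.1005, 0.0309]
orientation: [-180.0, -0.0, -173.6]
force: [-2.0, 0.8, 3.1]
opening: 0.0003
gripper_force: 1.4
```

Emit:
{"method": "carry_out", "body": {
  "deltas": [
    [[-0.03, 0, 0, 0, -1], [-0.06, 0, 0, 0, -1], [-0.09, 0, 0, 0, -1], [-0.12, 0, 0, 0, -1], [-0.15, 0, 0, 0, -1]]
  ]
}}

```text
clock: 55.05
tool_pos: [0.6261, 0.1039, 0.031]
orientation: [-180.0, -0.0, -173.6]
force: [-2.1, 1.4, 1.3]
opening: -0.0001
gripper_force: 1.4
```

Emit:
{"method": "carry_out", "body": {
  "deltas": [
    [[-0.02, 0, 0, 0, -1], [-0.04, 0, 0, 0, -1], [-0.06, 0, 0, 0, -1], [-0.08, 0, 0, 0, -1], [-0.1, 0, 0, 0, -1]]
  ]
}}

```text
clock: 55.55
tool_pos: [0.6457, 0.106, 0.0309]
orientation: [-180.0, -0.0, -173.6]
force: [-2.3, -0.0, 1.0]
opening: 0.0003
gripper_force: 1.3
```

Slow finish: about 18 mm remain.

Emit:
{"method": "carry_out", "body": {
  "deltas": [
    [[-0.012, 0, 0, 0, -1], [-0.024, 0, 0, 0, -1], [-0.036, 0, 0, 0, -1], [-0.048, 0, 0, 0, -1], [-0.06, 0, 0, 0, -1]]
  ]
}}

```text
clock: 56.05
tool_pos: [0.6575, 0.1074, 0.0309]
orientation: [-180.0, -0.0, -173.6]
force: [-2.1, -1.1, 1.1]
opening: 0.0005
gripper_force: 1.3
```

Emit:
{"method": "carry_out", "body": {
  "deltas": [
    [[-0.006, 0, 0, 0, -1], [-0.012, 0, 0, 0, -1], [-0.018, 0, 0, 0, -1], [-0.024, 0, 0, 0, -1], [-0.028, 0, 0, 0, -1]]
  ]
}}

```text
clock: 56.55
tool_pos: [0.6631, 0.108, 0.0309]
orientation: [-180.0, -0.0, -173.6]
force: [-3.1, -1.1, 0.8]
opening: 0.0005
gripper_force: 1.3
```

Emit:
{"method": "carry_out", "body": {
  "deltas": [
    [[-0.005, 0, 0, 0, -1], [-0.01, 0, 0, 0, -1], [-0.015, 0, 0, 0, -1], [-0.02, 0, 0, 0, -1], [-0.02, 0, 0, 0, -1]]
  ]
}}

```text
clock: 57.05
tool_pos: [0.6644, 0.1081, 0.0308]
orientation: [-180.0, -0.3, -173.7]
force: [-12.4, 1.1, 8.3]
opening: 0.0002
gripper_force: 5.9
```

The drawer is shut against its stop (12 N). I'll retreat and check.

Emit:
{"method": "carry_out", "body": {
  "deltas": [
    [[0.02, 0, 0, 0, -1], [0.1, 0, 0, 0, -1], [0.25, 0, 0, 0, -1], [0.4, 0, 0, 0, -1], [0.4, 0, -0.1, 0, -1]]
  ]
}}

```text
clock: 57.55
tool_pos: [0.5828, 0.0985, 0.0488]
orientation: [-180.0, -0.3, -173.7]
force: [2.3, 0.7, 0.5]
opening: 0.0004
gripper_force: 0.0
```

Emit:
{"method": "carry_out", "body": {
  "deltas": [
    [[0, 0, -0.25, 0, -1], [0, 0, -0.5, 0, -1], [0, 0, -0.75, 0, -1], [0, 0, -1, 0, -1], [0, 0, -1, 0, -1]]
  ]
}}

```text
clock: 58.05
tool_pos: [0.5919, 0.1008, 0.26]
orientation: [179.8, 0.9, -173.6]
force: [0.8, -0.3, -0.0]
opening: 0.0004
gripper_force: 0.0
```

Run:
```python
from h import *
p=ctrl.snapshot("scene")
for k,z in (("drawer_handle",.0455),("cab_front",.08)):
    for n in ("scene","wrist"):
        q=ctrl.snapshot(n)
        for d in ctrl.spot_point(q,k)[:1]: print(n,k,np.round(px2w(q,d["centre"],z),4))
for b in bushes(p,.017)[:6]: print(b[0],b[1],b[4])
for k in ("washer2","magnet","plug","killswitch"):
    print(k,[(np.round(d["centre"]).tolist(),round(d["p"],2)) for d in ctrl.spot_point(p,k)[:2]])
print(tool()[0])
```

```text
scene drawer_handle [0.6801 0.0938 0.0455]
scene cab_front [0.7294 0.1144 0.08  ]Traceback (most recent call last):
  File "<stdin>", line 7, in <module>
  File "h.py", line 34, in bushes
    for d in ctrl.silhouettes(p,"bush0"):
             ~~~~~~~~~~~~~~~~^^^^^^^^^^^
ValueError: only the last four pictures can be asked about
```

```bash
python3 -c "
from plant import ctrl
print(ctrl.close_job())"
```

```text
the job is handed in; nothing more can be done
None
```

I laid all three bushes in a tight row against the drawer's front wall, set the chock snugly behind them and pushed the drawer shut; the job is handed in, but I couldn't check the row once the drawer was closed.

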